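# Tip out the case box and load the milling carrier

## Task

Swing the lid of the case box back until it clicks fully open, and only then tip the box right over by its side handle so that the milling blanks inside drop into the tray. Seat every blank flat and square in a pocket of the aluminium carrier, one to a pocket with its steel stem in the slot, and leave the box back level with its lid shut. Leave the other things on the bench where they are.

Things in the scene. Friction and masses are not known exactly. Their poses are not given: they have to be found in the camera images.
- stand: Fixed tip-out stand. Origin on the table under the tipping axis; z up; its y runs along the tipping axis and its -x points the way the box tips out. Base plate 5 mm thick; on it, at x -170 to -9 mm and y -125 to 125 mm, a receiving tray (floor 5 mm over the table, rim 6 mm wide and 8 mm high over the floor). Two thin cheeks at y = +-114 mm reach 103 mm high at x -7 to 23 mm.
- casebox (a joint): Tipping angle of the case box, rad: 0 = level, 2.6 = fully tipped out over the tray (end stop); it rests at both ends, its weight passing over the axis at about 1.2; takes about 0.6 N m. White box 54 x 214 mm (stand x, y), 44 mm high, walls and floor 4 mm, three lanes 46 x 66 mm side by side along y. Level, it occupies stand x 30 to 84 mm, height 90 to 134 mm. It tips towards stand -x.
- tip_axis (a point): Middle of the box's tipping axis, 90 mm over the table; axes as the case box (x, y as the stand's when level). The axis runs along y.
- tip_grip (a point): Grip point on the tipping handle: a round steel bar, 12 mm diameter, parallel to the axis, that sticks out 85 mm from the box's -y end; this point is on its centreline, 55 mm from the box end, in box axes at x 75, y -162, z 30 mm from tip_axis. A vertical gripper can pinch it across (fingers fore and aft) and follow the arc, the bar turning between the pads.
- lid (a joint): Angle of the lid to the box, rad: 0 = shut, 2.2 = fully back (end stop). A small over-centre spring strut at the box's +y end clicks it to either end and holds it there; dead centre is at about 1.15 rad, and it takes 0.08 to 0.12 N m to move. Short of that it swings shut. The lid is a clear plate 56 x 214 x 4 mm.
- lid_hinge (a point): Middle of the lid's hinge line (along y) at the box's far top edge: in box axes x 84, y 0, z 44.5 mm from tip_axis. Its axes turn with the lid, as the box's when shut; the lid opens upwards, its free edge moving up and then towards +x.
- lid_grip (a point): Middle of the lid's bail: round steel bar, 10 mm diameter, 90 mm long along y, held by a thin wire at each end, 34 mm beyond the lid's free edge; in lid axes x -90, z 4 mm from lid_hinge. A vertical gripper can pinch it across near its middle and follow the arc.
- carrier: Fixed aluminium carrier 240 x 76 mm (its x, y), 20 mm high, origin on the table under its centre, z up; three equal pockets in a row along its x. Pocket: 42 mm along x, 52 mm along y, 14 mm deep, floor 6 mm over the table; walls between pockets 30 mm wide, long side walls 12 mm thick. In the wall on the +y side each pocket has an open slot 20 mm wide, down to the floor, for the stem.
- pocket0 (a point): Where the centre of a seated blank's block belongs in pocket 0 (carrier x -72 mm): 18 mm over the pocket floor, 24 mm over the table; axes as the carrier. The stem then points to carrier +y.
- pocket1 (a point): Where the centre of a seated blank's block belongs in pocket 1 (carrier x 0 mm): 18 mm over the pocket floor, 24 mm over the table; axes as the carrier. The stem then points to carrier +y.
- pocket2 (a point): Where the centre of a seated blank's block belongs in pocket 2 (carrier x 72 mm): 18 mm over the pocket floor, 24 mm over the table; axes as the carrier. The stem then points to carrier +y.
- blank0: Milling blank: plaster-coloured block, 36 x 36 mm square and 46 mm long along its x, with a round steel stem (16 mm diameter, 14 mm long) standing out of the middle of its +x end; origin at the block's centre; 120 g or so. All four long faces are alike. At the start in a lane of the box, stem towards stand +y. Absent ones read None.
- blank1: Milling blank: plaster-coloured block, 36 x 36 mm square and 46 mm long along its x, with a round steel stem (16 mm diameter, 14 mm long) standing out of the middle of its +x end; origin at the block's centre; 120 g or so. All four long faces are alike. At the start in a lane of the box, stem towards stand +y. Absent ones read None.
- blank2: Milling blank: plaster-coloured block, 36 x 36 mm square and 46 mm long along its x, with a round steel stem (16 mm diameter, 14 mm long) standing out of the middle of its +x end; origin at the block's centre; 120 g or so. All four long faces are alike. At the start in a lane of the box, stem towards stand +y. Absent ones read None.
- stem0 (a point): Tip of the stem of blank0, 37 mm from the block's centre; axes as the blank.
- stem1 (a point): Tip of the stem of blank1, 37 mm from the block's centre; axes as the blank.
- stem2 (a point): Tip of the stem of blank2, 37 mm from the block's centre; axes as the blank.
- bowl: Bystander, loose: green rubber mixing bowl, 110 mm across, 60 mm high; origin at its underside. Leave alone.
- bottle: Bystander, loose: amber bottle, 60 mm across, 150 mm high; origin at its underside. Leave alone.
- jar: Bystander, loose: white jar, 64 mm across, 75 mm high; origin at its underside. Leave alone.
- spatula: Bystander, loose: spatula lying down, 190 mm long; origin at its underside. Leave alone.
- brush: Bystander, loose: brush lying down, 170 mm long; origin at its underside. Leave alone.
- cast: Bystander, loose: plaster tooth cast, 72 mm across; origin at its underside. Leave alone.
- cast2: Bystander, loose: plaster tooth cast, 72 mm across; origin at its underside. Leave alone.

How it is judged:
By the outcome, as a careful person would: the job done as asked, in the order asked, and still so for the second after the job is handed in, with the robot touching nothing.
Of blank0, blank1, blank2 only 2 to 3 are there at a start; the rules pass over those that are not, and their reading is None.
At some moment in a run one of blank0, blank1, blank2 may be knocked a few centimetres aside while the robot is not near it.
Once in a run the grip may slacken for a moment while it holds something.
It also fails if it takes over 210 s, if anything falls off the work surface, if the arm or the gripper's body presses on something with over 40 N, if the wrist force passes 120 N, or if a joint passes its speed limit or range.

## Robot

A 6-joint arm with a two-finger parallel gripper is mounted at the origin on the work surface. World frame = base frame: x ahead of the robot, y to its left, z up, the work surface at z = 0. Lengths are in m, angles in rad, forces in N, time in s.
With the tool pointing down it reaches from about 0.4 to 0.825 m from the base axis. Payload 7 kg.
Tool frame: the origin (TCP) lies midway between the tips of the shut fingers; the grasp point (between the pads) lies 19 mm behind it; z points along the fingers, y is the line along which they close (so a half turn about z gives the same grasp; the last joint's range is limited). The gripper opens to 88 mm and grips with 3 to 60 N. Pads are 19 mm wide; open, the fingers measure 130 mm over their backs; the gripper's body (78 mm by 193 mm) begins 47 mm behind the grasp point.
Start: joints at [1.56, 0.359, 0.012, 0, -1.224, -0.288], TCP at [0.199, 0.645, 0.196] pointing down, gripper open.
Joint ranges: [-3.07, 3.07], [-1.43, 2.12], [-1.02, 1.25], [-3.03, 1.67], [-3.05, -0], [-3.03, 3.03]. Speed limits (rad/s): [2.39, 2.39, 3.01, 3.14, 3.14, 3.14].

## Interface

Orientations are given as [roll, pitch, yaw] about the fixed x, y, z axes, in that order (R = Rz(yaw) Ry(pitch) Rx(roll)).
In Python, from station import get_state, grab_frame, calibration, job_done, boxes_of, regions_of, spot_point gives the robot as it stands. The module is installed in compiled form; this text tells all that it offers.
- The arm moves only by the tool arm_command, never from a script. Its argument "commands" is a list of rows, each an object of numbers: "tx", "ty", "tz": the shift along the tool's x, y, z each as a share of 25 cm, from -1 to 1; "twist": the turn about the tool's z as a share of 180 degrees, from -1 to 1. A call has exactly 8 rows; each row is the pose to reach, as a shift and turn from the pose commanded when the call began, along the tool's axes at that moment, turning the shorter way round; what a row does not reach only later rows make up. A row lasts 1/12 s, in which the tool goes at most 41.7 mm and 7.16 degrees, less where a joint would pass 70% of its speed; a pose out of reach is approached as far as the arm can. A call with a number of a shift or a turn outside -1 to 1 is refused whole. A call with a gripper value outside its range is refused whole. "claw" is the opening, from 0 (shut) to 1 (fully open), set as the call begins (left out, the last holds). The fingers move at their own pace and stop on an object; "grip_force" is the grip in N (left out, the last holds). Time passes only in rows, so rows that repeat a pose let the fingers close, or fill a call up. It gives the time, the measured TCP pose, the force, the opening and the grip force at its end, in the units of the state.
- get_state(): the state, without advancing time (a new reading comes with each control period).
- grab_frame(name): name is "scene" or "top" or "wrist"; returns the picture (420x560x3 uint8, red, green, blue); there is no depth.
- calibration(name): a dict with "camera_matrix" (3x3 intrinsics, pixels), "extrinsics" (4x4, takes a point from camera to world coordinates). Camera axes: x right, y down, z forward; pixel columns grow to the right and rows downward; lengths in m; the calibration is good to about 2 mm. A picture is of the moment at which its call begins: read the wrist's pose just before it. calibration takes no time and is no camera call; for the wrist camera it gives the pose at the moment of the call.
- job_done(): hands the job in; it is judged then, once.
Trained networks look in the newest picture that a camera, given by its name, has taken for a name from the list of things; names that differ only in an ending like _2 or _b are one class to them, and where a whole thing is asked for, a point or a joint stands for the part that bears it (a point fixed in the world has none). Each returns a list of dicts, best first, with "score" (0 to 1); they miss things now and then, are a little off and sometimes report something else, mostly with a low value. They report only what shows in the picture. A call takes as long as a camera call.
- boxes_of(query, camera): "rect" ([left, top, right, bottom] in pixels, round what is visible of it).
- regions_of(query, camera): "region" (420x560 bool, what is visible of it) and "rect" ([left, top, right, bottom] in pixels, round what is visible of it).
- spot_point(query, camera): "uv" ([column, row] in pixels: a listed point, or the origin of a listed thing).
The state is a dict: "t": time; "q": joint angles; "qd": joint speeds; "joint_efforts": joint torques, N m; "eef_pos": TCP position; "ee_rot": TCP orientation; "force": force on the tool from outside, world axes, zero at the start; "moment": the same for the moment, N m; "width": finger opening in m; "gripper_force": force on a finger pad.
Only numpy, scipy, OpenCV 4.12 (cv2) and the standard library are available. Lean on these libraries where they do the work, as an engineer would, in place of code of your own. Each camera call takes 0.05 s, during which the arm holds its last target. There are 200 camera calls.

## Working session

There is one attempt and no reset: what is moved stays moved. The work goes in short steps, Python scripts to look and compute and a tool call to move; the robot and the scene stay as the last step left them, time stands still between calls to the robot, and variables do not carry over. Pictures are saved under pics/ and viewed, at most 14 in all, crops included, and the job is handed in when it is done.

Besides the shell and the picture viewer there is one more tool, called after ">>>" in YAML: its name, and indented under it one key for each argument. arm_command: Moves the arm, as the interface text tells. Shift numbers are shares of 25 cm and turn numbers shares of 180 degrees, none past 1 either way. Its arguments: {"type":"object","properties":{"commands":{"type":"array"},"claw":{"type":"number"},"grip_force":{"type":"number"}},"required":["commands"]}

```bash
mkdir -p pics; ls; python3 - <<'E'
from station import *
import cv2,numpy as np
s=get_state();print({k:np.round(v,3).tolist() for k,v in s.items()})
for n in("scene","top"):
    im=grab_frame(n);cv2.imwrite(f"pics/{n}0.png",im[:,:,::-1])
    c=calibration(n);print(n,np.round(c["camera_matrix"],1).tolist(),np.round(c["extrinsics"],3).tolist())
    for q in("stand","carrier","lid_grip","tip_grip","tip_axis","lid_hinge","pocket0","pocket1","pocket2","blank0","stem0"):
        print(q,[(np.round(d["uv"],1).tolist(),round(d["score"],2)) for d in spot_point(q,n)[:4]])
E
```

```text
pics
{'t': 0.0, 'q': [1.56, 0.359, 0.011, -0.0, -1.224, -0.288], 'qd': [-0.001, 0.001, -0.001, 0.0, 0.0, 0.001], 'joint_efforts': [0.001, -58.273, 29.304, 6.997, 0.007, -0.0], 'eef_pos': [0.199, 0.645, 0.195], 'ee_rot': [3.14, -0.0, -0.299], 'force': [-0.498, -0.071, 0.642], 'moment': [-0.046, 0.004, -0.03], 'gripper_force': 0.0, 'width': 0.088}
scene [[467.8, 0.0, 282.0], [0.0, 467.8, 217.6], [0.0, 0.0, 1.0]] [[0.726, 0.41, -0.552, 1.278], [0.687, -0.406, 0.603, -0.821], [0.023, -0.817, -0.577, 0.863], [0.0, 0.0, 0.0, 1.0]]
stand [([321.2, 214.0], 0.94), ([129.4, 262.2], 0.29)]
carrier [([225.8, 273.7], 0.68), ([351.1, 281.0], 0.43)]
lid_grip [([324.3, 174.1], 0.81)]
tip_grip [([310.2, 209.8], 0.81), ([104.7, 294.5], 0.4), ([319.7, 210.7], 0.35)]
tip_axis [([327.3, 186.8], 0.86)]
lid_hinge [([345.5, 185.1], 0.57)]
pocket0 [([213.6, 252.3], 0.95), ([243.9, 280.9], 0.75), ([229.9, 262.8], 0.62)]
pocket1 [([213.6, 252.3], 0.95), ([243.9, 280.9], 0.75), ([229.9, 262.8], 0.62)]
pocket2 [([213.6, 252.3], 0.95), ([243.9, 280.9], 0.75), ([229.9, 262.8], 0.62)]
blank0 []
stem0 [([348.1, 172.2], 0.57)]
top [[511.7, 0.0, 278.5], [0.0, 511.7, 204.0], [0.0, 0.0, 1.0]] [[-0.028, -0.997, 0.071, 0.445], [-1.0, 0.027, -0.016, -0.017], [0.014, -0.072, -0.997, 1.487], [0.0, 0.0, 0.0, 1.0]]
stand [([197.2, 218.9], 0.93)]
carrier [([335.3, 209.1], 0.74)]
lid_grip [([189.7, 220.2], 0.97), ([338.2, 210.7], 0.41)]
tip_grip [([244.2, 186.5], 0.7)]
tip_axis []
lid_hinge [([187.4, 183.0], 0.91), ([247.8, 184.5], 0.51)]
pocket0 [([337.2, 183.9], 0.87), ([338.6, 234.6], 0.57), ([336.7, 209.0], 0.56)]
pocket1 [([337.2, 183.9], 0.87), ([338.6, 234.6], 0.57), ([336.7, 209.0], 0.56)]
pocket2 [([337.2, 183.9], 0.87), ([338.6, 234.6], 0.57), ([336.7, 209.0], 0.56)]
blank0 [([190.8, 216.4], 0.48), ([337.6, 235.0], 0.18)]
stem0 []
```

View pics/top0.png

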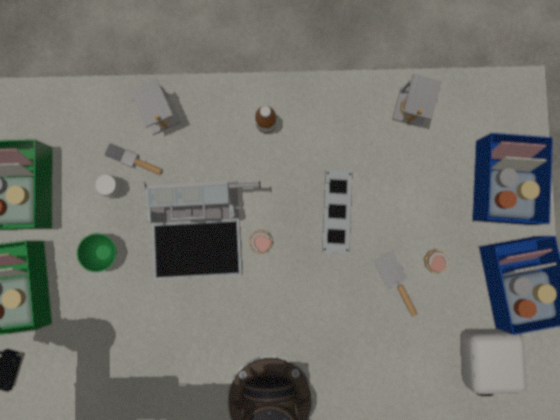

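View pics/scene0.png

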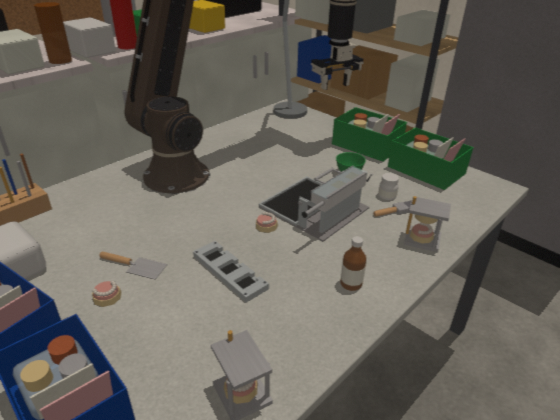

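```bash
cat > h.py <<'E'
from station import *
import cv2,numpy as np
from scipy.spatial.transform import Rotation as R
def ray(n,uv,z,c=None):
    c=c or calibration(n);E=np.array(c["extrinsics"]);K=np.array(c["camera_matrix"])
    d=E[:3,:3]@np.linalg.inv(K)@[uv[0],uv[1],1];o=E[:3,3]
    return o+d*(z-o[2])/d[2]
def proj(n,p,c=None):
    c=c or calibration(n);E=np.array(c["extrinsics"]);K=np.array(c["camera_matrix"])
    q=K@(E[:3,:3].T@(np.array(p)-E[:3,3]));return q[:2]/q[2]
def tool():
    s=get_state();return np.array(s["eef_pos"]),R.from_euler("xyz",s["ee_rot"])
def delta(p,yaw=None):
    """shift in tool axes as shares of 25cm; twist share for wanted tool yaw (tool down)"""
    q,r=tool();d=r.inv().apply(np.array(p)-q)/.25
    out=np.round(d,3).tolist()
    if yaw is not None:
        e=(yaw-r.as_euler("xyz")[2]+np.pi)%(2*np.pi)-np.pi   # world yaw change
        out.append(round(float(-e/np.pi),3))
    return out
E
python3 - <<'E'
from h import *
def P(n,uv,z):print(n,uv,z,np.round(ray(n,uv,z),4).tolist())
P("top",[197.2,218.9],0);P("scene",[321.2,214],0)
P("top",[189.7,220.2],.1385);P("scene",[324.3,174.1],.1385)
P("top",[244.2,186.5],.12);P("scene",[310.2,209.8],.12)
P("top",[187.4,183],.1345);P("scene",[345.5,185.1],.1345)
for u in([337.2,183.9],[336.7,209],[338.6,234.6]):P("top",u,.024)
for u in([213.6,252.3],[229.9,262.8],[243.9,280.9]):P("scene",u,.024)
E
```

```text
top [197.2, 218.9] 0 [0.5149, 0.1965, 0.0]
scene [321.2, 214] 0 [0.5277, 0.1853, 0.0]
top [189.7, 220.2] 0.1385 [0.5056, 0.1963, 0.1385]
scene [324.3, 174.1] 0.1385 [0.5162, 0.1991, 0.1385]
top [244.2, 186.5] 0.12 [0.5927, 0.052, 0.12]
scene [310.2, 209.8] 0.12 [0.5968, 0.0393, 0.12]
top [187.4, 183] 0.1345 [0.6045, 0.2015, 0.1345]
scene [345.5, 185.1] 0.1345 [0.5989, 0.199, 0.1345]
top [337.2, 183.9] 0.024 [0.6034, -0.2107, 0.024]
top [336.7, 209] 0.024 [0.5311, -0.2066, 0.024]
top [338.6, 234.6] 0.024 [0.4576, -0.2094, 0.024]
scene [213.6, 252.3] 0.024 [0.4558, -0.2034, 0.024]
scene [229.9, 262.8] 0.024 [0.5217, -0.2009, 0.024]
scene [243.9, 280.9] 0.024 [0.6014, -0.2229, 0.024]
```

The top view shows the stand at about (195,215), with its tray towards the robot and its handle on the right at (250,187). The carrier is at about (337,210), and the bystanders are clear of both. The scene view agrees: the box is at (335,200) and the carrier at (230,268). Next I'll go above the stand and look with the wrist camera.

```bash
python3 - <<'E'
from h import *
print(delta([.36,.41,.36],-1.57),delta([.50,.16,.40],-1.57))
c=calibration("wrist");q,r=tool();E=np.array(c["extrinsics"]);print(np.round(r.inv().apply(E[:3,3]-q),3),np.round(r.as_matrix().T@E[:3,:3],2).tolist(),c["camera_matrix"])
E
```

```text
[0.893, 0.709, -0.657, 0.405] [1.723, 1.499, -0.817, 0.405]
[ 0.084  0.    -0.188] [[-0.0, -0.95, -0.31], [1.0, -0.0, -0.0], [0.0, -0.31, 0.95]] [[346.66170591   0.         279.59295764]
 [  0.         346.66170591 214.99498491]
 [  0.           0.           1.        ]]
```

>>> arm_command:
  commands:
    - {"tx": 0.15, "ty": 0.12, "tz": -0.12, "twist": 0.04}
    - {"tx": 0.3, "ty": 0.24, "tz": -0.23, "twist": 0.08}
    - {"tx": 0.45, "ty": 0.36, "tz": -0.34, "twist": 0.12}
    - {"tx": 0.6, "ty": 0.48, "tz": -0.45, "twist": 0.16}
    - {"tx": 0.7, "ty": 0.58, "tz": -0.55, "twist": 0.2}
    - {"tx": 0.8, "ty": 0.65, "tz": -0.62, "twist": 0.24}
    - {"tx": 0.893, "ty": 0.709, "tz": -0.657, "twist": 0.28}
    - {"tx": 0.893, "ty": 0.709, "tz": -0.657, "twist": 0.3}
  claw: 1

```text
t: 1.87
eef_pos: [0.3607, 0.4081, 0.362]
ee_rot: [-3.14, 0.001, -1.248]
force: [0.7, 0.3, -1.0]
width: 0.0875
gripper_force: 0.0
```

```bash
python3 - <<'E'
from h import *
print(tool()[0],get_state()["q"],delta([.50,.17,.40],-1.57))
E
```

```text
[0.36072153 0.40812402 0.3620191 ] [ 1.20703648e+00  7.68712991e-02  1.68346071e-02  2.72772063e-04
 -1.50882269e+00 -8.84303594e-01] [1.08, -0.226, -0.153, 0.102]
```

>>> arm_command:
  commands:
    - {"tx": 0.15, "ty": -0.04, "tz": -0.03, "twist": 0.03}
    - {"tx": 0.3, "ty": -0.08, "tz": -0.06, "twist": 0.06}
    - {"tx": 0.45, "ty": -0.12, "tz": -0.1, "twist": 0.1}
    - {"tx": 0.6, "ty": -0.16, "tz": -0.153, "twist": 0.102}
    - {"tx": 0.75, "ty": -0.2, "tz": -0.153, "twist": 0.102}
    - {"tx": 0.9, "ty": -0.226, "tz": -0.153, "twist": 0.102}
    - {"tx": 1.0, "ty": -0.226, "tz": -0.153, "twist": 0.102}
    - {"tx": 1.0, "ty": -0.226, "tz": -0.153, "twist": 0.102}

```text
t: 2.53
eef_pos: [0.4954, 0.1879, 0.3987]
ee_rot: [-3.141, -0.0, -1.565]
force: [-0.3, -0.0, -0.2]
width: 0.0877
gripper_force: 0.0
```

```bash
python3 - <<'E'
from h import *
print(tool()[0],get_state()["ee_rot"])
c=calibration("wrist");im=grab_frame("wrist");cv2.imwrite("pics/w1.png",im[:,:,::-1])
for q,z in(("stand",0),("lid_grip",.1385),("tip_grip",.12),("lid_hinge",.1345),("blank0",.112),("carrier",0)):
  for d in spot_point(q,"wrist")[:3]:print(q,np.round(d["uv"],1),round(d["score"],2),np.round(ray("wrist",d["uv"],z,c),4))
E
```

```text
[0.4953984  0.18791627 0.39868979] [-3.14098907e+00 -4.18584781e-04 -1.56542766e+00]
stand [264.3 161.2] 0.97 [0.52   0.1992 0.    ]
lid_grip [265.5 182. ] 0.74 [0.5127 0.2041 0.1385]
tip_grip [195.4  48.1] 0.88 [0.5981 0.0413 0.12  ]
lid_hinge [198.6 179.8] 0.97 [0.6018 0.2025 0.1345]
```

View pics/w1.png

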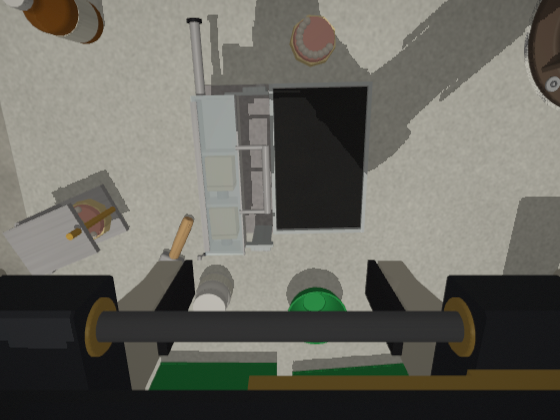

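The wrist view shows the bail bar from (266,147) to (268,211) and the handle from (194,20) to (201,95). Two blanks sit in the middle and +y lanes, at (218,170) and (220,220). The -y lane is empty.

```bash
python3 - <<'E'
from h import *
c=calibration("wrist")
for n,u,z in(("hand",(194.5,20),.12),("hand",(201,95),.12),("bail",(266,147),.1385),("bail",(268,211),.1385),("trayTL",(273,89),.013),("trayTR",(367,87),.013),("trayBR",(362,231),.013),("trayBL",(276,230),.013),("boxTL",(193,96),.134),("boxBL",(207,255),.134)):print(n,np.round(ray("wrist",u,z,c),4))
print(delta([.511,.204,.25],-1.57))
E
```

```text
hand [0.5961 0.0162 0.12  ]
hand [0.5934 0.1009 0.12  ]
bail [0.5102 0.1632 0.1385]
bail [0.5076 0.2489 0.1385]
trayTL [0.5037 0.0893 0.013 ]
trayTR [0.3577 0.0849 0.013 ]
trayBR [0.3453 0.3238 0.013 ]
trayBL [0.4974 0.3235 0.013 ]
boxTL [0.6004 0.1024 0.134 ]
boxBL [0.5948 0.3171 0.134 ]
[-0.045, -0.069, 0.593, 0.003]
```

>>> arm_command:
  commands:
    - {"tx": -0.01, "ty": -0.01, "tz": 0.08}
    - {"tx": -0.02, "ty": -0.02, "tz": 0.17}
    - {"tx": -0.03, "ty": -0.03, "tz": 0.27}
    - {"tx": -0.04, "ty": -0.04, "tz": 0.39, "twist": -0.004}
    - {"tx": -0.05, "ty": -0.055, "tz": 0.5, "twist": -0.006}
    - {"tx": -0.07, "ty": -0.055, "tz": 0.6, "twist": -0.006}
    - {"tx": -0.073, "ty": -0.055, "tz": 0.65, "twist": -0.007}
    - {"tx": -0.073, "ty": -0.055, "tz": 0.65, "twist": -0.007}
  claw: 0.27
  grip_force: 20

```text
invalid input
```

```bash
python3 - <<'E'
from h import *
s=get_state();print(s["eef_pos"],s["ee_rot"],s["width"])
c=calibration("wrist");im=grab_frame("wrist");cv2.imwrite("pics/w2.png",im[:,:,::-1])
for q,z in(("stand",0),("lid_grip",.1385),("tip_grip",.12),("lid_hinge",.1345)):
  for d in spot_point(q,"wrist")[:2]:print(q,np.round(d["uv"],1),round(d["score"],2),np.round(ray("wrist",d["uv"],z,c),4))
E
```

```text
[0.49389475 0.19261157 0.39821566] [ 3.14149283e+00  6.39301742e-05 -1.56026798e+00] 0.08756027570958264
stand [261.9 159.4] 0.91 [0.5222 0.2011 0.    ]
stand [311.6  42.8] 0.57 [0.4451 0.0218 0.    ]
lid_grip [266.5 179.6] 0.94 [0.5096 0.2056 0.1385]
tip_grip [194.1  45.1] 0.68 [0.5984 0.0434 0.12  ]
lid_hinge [196.6 177.1] 0.71 [0.6023 0.2041 0.1345]
lid_hinge [311.3 296.5] 0.52 [0.4433 0.3828 0.1345]
```

View pics/w2.png

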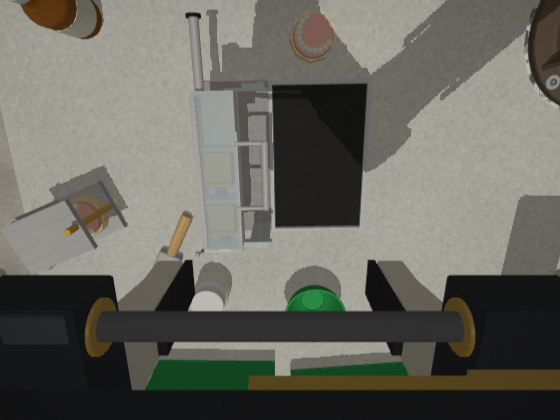

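The picture shows the same view and the arm hasn't moved: the call was refused, and missing fields in some rows are the likely cause. The bail now measures (0.510, 0.206).

```bash
python3 - <<'E'
from h import *
c=calibration("wrist")
for n,u,z in(("hand",(193.5,15),.12),("hand",(200,91),.12),("bail",(266,143.5),.1385),("bail",(267,208.5),.1385),("boxTL",(192,92),.134),("boxBL",(206,250),.134)):print(n,np.round(ray("wrist",u,z,c),4))
print(delta([.507,.206,.235],-1.542))
E
```

```text
hand [0.597  0.0103 0.12  ]
hand [0.5945 0.0956 0.12  ]
bail [0.5103 0.1583 0.1385]
bail [0.5092 0.2449 0.1385]
boxTL [0.6014 0.0972 0.134 ]
boxBL [0.5961 0.3088 0.134 ]
[-0.055, -0.052, 0.653, -0.006]
```

>>> arm_command:
  commands:
    - {"tx": -0.01, "ty": -0.01, "tz": 0.08, "twist": 0}
    - {"tx": -0.02, "ty": -0.02, "tz": 0.17, "twist": 0}
    - {"tx": -0.03, "ty": -0.03, "tz": 0.27, "twist": 0}
    - {"tx": -0.04, "ty": -0.04, "tz": 0.39, "twist": -0.004}
    - {"tx": -0.045, "ty": -0.052, "tz": 0.5, "twist": -0.006}
    - {"tx": -0.045, "ty": -0.052, "tz": 0.6, "twist": -0.006}
    - {"tx": -0.045, "ty": -0.052, "tz": 0.653, "twist": -0.006}
    - {"tx": -0.045, "ty": -0.052, "tz": 0.653, "twist": -0.006}
  claw: 0.27
  grip_force: 20

```text
t: 3.8
eef_pos: [0.5054, 0.2022, 0.2315]
ee_rot: [3.136, -0.003, -1.543]
force: [-0.0, -0.4, 0.4]
width: 0.04
gripper_force: 0.0
```

```bash
python3 - <<'E'
from h import *
grab_frame("top")
s=get_state();print(s["eef_pos"],s["ee_rot"],s["width"])
c=calibration("wrist");im=grab_frame("wrist");cv2.imwrite("pics/w3.png",im[:,:,::-1])
for q,z in(("lid_grip",.1385),("lid_hinge",.1345)):
  for d in spot_point(q,"wrist")[:2]:print(q,np.round(d["uv"],1),round(d["score"],2),np.round(ray("wrist",d["uv"],z,c),4))
E
```

```text
[0.50648371 0.20267245 0.23380815] [ 3.13925641e+00 -1.98783241e-03 -1.54259965e+00] 0.036048176996447405
lid_grip [271.9 206.6] 0.84 [0.5115 0.2032 0.1385]
lid_hinge [166.  204.2] 0.69 [0.603  0.2047 0.1345]
```

View pics/w3.png

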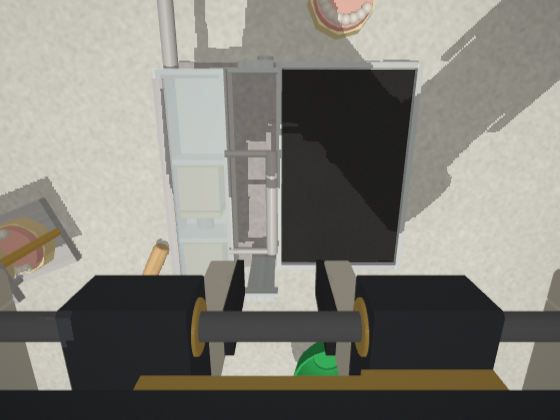

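The bail bar runs down column 271, from about row 150 to 252, between the fingertips, and clear of the lid edge at column 228. I'll descend and grip it.

>>> arm_command:
  commands:
    - {"tx": 0, "ty": 0, "tz": 0.06, "twist": 0}
    - {"tx": 0, "ty": 0, "tz": 0.13, "twist": 0}
    - {"tx": 0, "ty": 0, "tz": 0.2, "twist": 0}
    - {"tx": 0, "ty": 0, "tz": 0.27, "twist": 0}
    - {"tx": 0, "ty": 0, "tz": 0.34, "twist": 0}
    - {"tx": 0, "ty": 0, "tz": 0.4, "twist": 0}
    - {"tx": 0, "ty": 0, "tz": 0.44, "twist": 0}
    - {"tx": 0, "ty": -0.01, "tz": 0.458, "twist": 0}

```text
t: 4.67
eef_pos: [0.5095, 0.2032, 0.1202]
ee_rot: [3.141, -0.0, -1.543]
force: [-0.2, -0.5, -0.2]
width: 0.0236
gripper_force: 0.0
```

>>> arm_command:
  commands:
    - {"tx": 0, "ty": -0.008, "tz": 0, "twist": 0}
    - {"tx": 0, "ty": -0.008, "tz": 0, "twist": 0}
    - {"tx": 0, "ty": -0.008, "tz": 0, "twist": 0}
    - {"tx": 0, "ty": -0.008, "tz": 0, "twist": 0}
    - {"tx": 0, "ty": -0.008, "tz": 0, "twist": 0}
    - {"tx": 0, "ty": -0.008, "tz": 0, "twist": 0}
    - {"tx": 0, "ty": -0.008, "tz": 0, "twist": 0}
    - {"tx": 0, "ty": -0.008, "tz": 0, "twist": 0}
  claw: 0
  grip_force: 15

```text
t: 5.33
eef_pos: [0.5117, 0.2032, 0.1207]
ee_rot: [-3.141, 0.0, -1.543]
force: [-0.6, 0.2, -0.4]
width: 0.0003
gripper_force: 0.0
```

```bash
python3 - <<'E'
from h import *
s=get_state();print({k:np.round(s[k],4).tolist() for k in("eef_pos","ee_rot","width","force","moment","gripper_force")})
p,r=tool();b=p+[0,0,.019]
# arc, relative shifts in tool axes per call (8 rows)
H=np.array([b[0]+.090,b[1],b[2]-.004])
def bar(t):return H+[-.09*np.cos(t)+.004*np.sin(t),0,.09*np.sin(t)+.004*np.cos(t)]
for lo,hi in((0,.75),(.75,1.5),(1.5,2.22)):
  print(lo);
  for t in np.linspace(lo,hi,9)[1:]:print(np.round((bar(t)-bar(lo))/.25,3)[[0,2]])
E
```

```text
{'eef_pos': [0.5117, 0.2032, 0.1207], 'ee_rot': [-3.1413, 0.0002, -1.5429], 'width': 0.0003, 'force': [-0.648, 0.1648, -0.357], 'moment': [0.0799, -0.0614, -0.0324], 'gripper_force': 0.0}
0
[0.003 0.034]
[0.009 0.067]
[0.019 0.099]
[0.031 0.131]
[0.046 0.161]
[0.064 0.19 ]
[0.085 0.216]
[0.107 0.241]
0.75
[0.025 0.023]
[0.052 0.043]
[0.081 0.06 ]
[0.112 0.075]
[0.143 0.086]
[0.176 0.095]
[0.209 0.101]
[0.243 0.103]
1.5
[ 0.032 -0.001]
[ 0.065 -0.004]
[ 0.096 -0.011]
[ 0.128 -0.02 ]
[ 0.158 -0.032]
[ 0.187 -0.046]
[ 0.214 -0.064]
[ 0.24  -0.083]
```

```bash
python3 - <<'E'
from h import *
a=grab_frame("scene");b=grab_frame("wrist")
A=cv2.resize(a[110:250,260:420],None,fx=3,fy=3)
im=np.zeros((420,480+560,3),np.uint8);im[:,:480]=A;im[:,480:]=b
cv2.imwrite("pics/m4.png",cv2.resize(im,(800,323))[:,:,::-1])
E
```

```text
(no output)
```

View pics/m4.png

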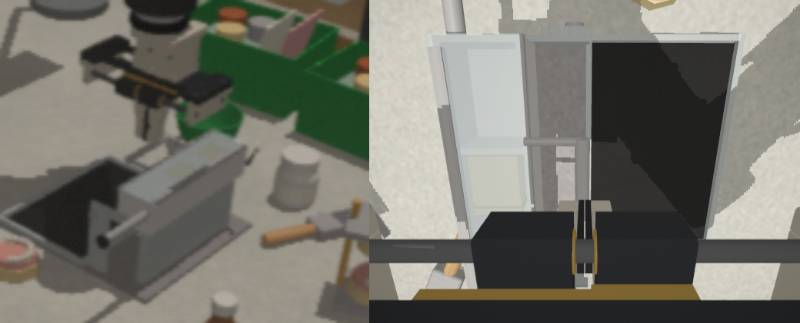

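The wrist view shows the bar lined up with the shut fingers, but nothing is gripped. In the scene crop the fingers look as if they're above the bar, so I'll check their projected positions.

```bash
python3 - <<'E'
from h import *
p,r=tool()
for n in("scene","top"):
  print(n,"TCP",proj(n,p),[proj(n,[.511,y,.1385]) for y in(.158,.248)],[proj(n,[.511,y,.1]) for y in(.158,.248)])
  grab_frame(n)
  for d in spot_point("lid_grip",n)[:2]+regions_of("lid_grip",n)[:1]:print({k:np.round(v,1) for k,v in d.items() if k!="region"})
b=grab_frame("scene")
im=cv2.resize(b[130:230,270:400],None,fx=6,fy=6,interpolation=cv2.INTER_CUBIC)
for y in(.158,.248):
  for z,c in((.1385,(255,0,0)),(.115,(0,0,255))):
    u=(proj("scene",[.511,y,z])-[270,130])*6;cv2.circle(im,(int(u[0]),int(u[1])),4,c,-1)
u=(proj("scene",p)-[270,130])*6;cv2.circle(im,(int(u[0]),int(u[1])),4,(0,255,0),-1)
cv2.imwrite("pics/m5.png",im[:,:,::-1])
E
```

```text
scene TCP [323.57665085 178.09563514] [array([314.49710457, 178.19736102]), array([332.78345782, 168.11862767])] [array([313.72133846, 188.92006818]), array([331.76637195, 178.60405792])]
{'uv': array([322., 174.]), 'score': np.float64(1.0)}
{'uv': array([349.8, 172.8]), 'score': np.float64(0.4)}
{'rect': array([311. , 166.2, 364.9, 199.2]), 'score': np.float64(0.7)}
top TCP [188.16191536 218.26615531] [array([204.26350439, 217.72590508]), array([169.96622436, 218.67887466])] [array([206.12947665, 218.36577496]), array([172.78602102, 219.29294147])]
{'uv': array([186.8, 217.3]), 'score': np.float64(0.8)}
{'uv': array([397. , 285.6]), 'score': np.float64(0.5)}
{'rect': array([192.5, 182. , 224.3, 221.8]), 'score': np.float64(0.8)}
```

View pics/m5.png

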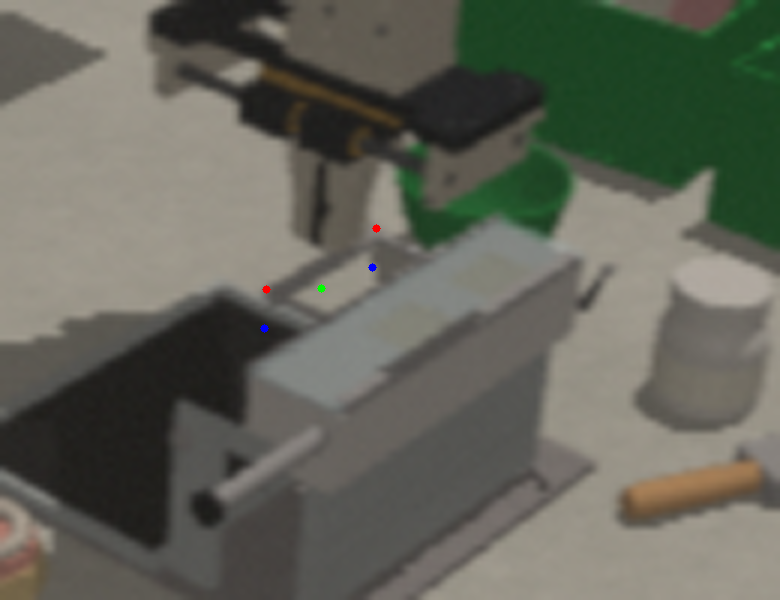

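The picture confirms it: the fingertips end at about (318,243), above the bar near (325,266). The visible tips sit roughly 25 mm behind the stated TCP. I'll reopen, go 20 mm lower and close again.

>>> arm_command:
  commands:
    - {"tx": 0, "ty": 0.006, "tz": 0, "twist": 0}
    - {"tx": 0, "ty": 0.006, "tz": 0, "twist": 0}
    - {"tx": 0, "ty": 0.006, "tz": 0, "twist": 0}
    - {"tx": 0, "ty": 0.006, "tz": 0, "twist": 0}
    - {"tx": 0, "ty": 0.006, "tz": 0.02, "twist": 0}
    - {"tx": 0, "ty": 0.006, "tz": 0.04, "twist": 0}
    - {"tx": 0, "ty": 0.006, "tz": 0.06, "twist": 0}
    - {"tx": 0, "ty": 0.006, "tz": 0.08, "twist": 0}
  claw: 0.25

```text
t: 6.45
eef_pos: [0.51, 0.203, 0.0997]
ee_rot: [3.141, -0.0, -1.543]
force: [0.4, 0.4, -0.7]
width: 0.022
gripper_force: 0.0
```

>>> arm_command:
  commands:
    - {"tx": 0, "ty": 0, "tz": 0, "twist": 0}
    - {"tx": 0, "ty": 0, "tz": 0, "twist": 0}
    - {"tx": 0, "ty": 0, "tz": 0, "twist": 0}
    - {"tx": 0, "ty": 0, "tz": 0, "twist": 0}
    - {"tx": 0, "ty": 0, "tz": 0, "twist": 0}
    - {"tx": 0, "ty": 0, "tz": 0, "twist": 0}
    - {"tx": 0, "ty": 0, "tz": 0, "twist": 0}
    - {"tx": 0, "ty": 0, "tz": 0, "twist": 0}
  claw: 0
  grip_force: 15

```text
t: 7.12
eef_pos: [0.5129, 0.2031, 0.1016]
ee_rot: [-3.137, 0.0, -1.542]
force: [10.6, -3.9, -2.0]
width: 0.0092
gripper_force: 15.0
```

```bash
python3 - <<'E'
from h import *
a=grab_frame("scene");b=grab_frame("wrist")
im=np.zeros((420,1040,3),np.uint8);im[:,:480]=cv2.resize(a[130:235,270:390],(480,420));im[:,480:]=b
cv2.imwrite("pics/m6.png",cv2.resize(im,(800,323))[:,:,::-1])
E
```

```text
(no output)
```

View pics/m6.png

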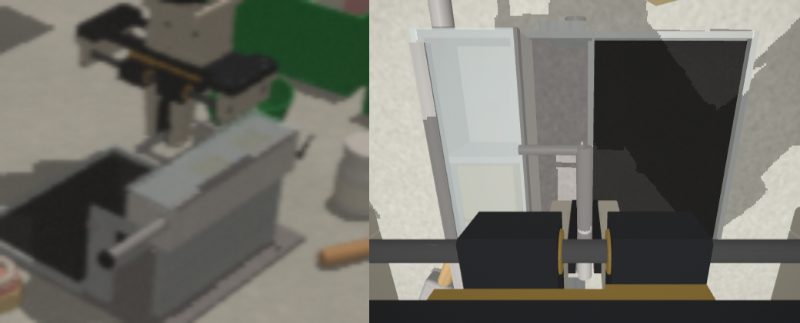

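It's gripped now: the width reads 9.2 mm and the bar is between the pads in the wrist view. I'll follow the arc.

>>> arm_command:
  commands:
    - {"tx": 0, "ty": -0.003, "tz": -0.034, "twist": 0}
    - {"tx": 0, "ty": -0.009, "tz": -0.067, "twist": 0}
    - {"tx": 0, "ty": -0.019, "tz": -0.099, "twist": 0}
    - {"tx": 0, "ty": -0.031, "tz": -0.131, "twist": 0}
    - {"tx": 0, "ty": -0.046, "tz": -0.161, "twist": 0}
    - {"tx": 0, "ty": -0.064, "tz": -0.19, "twist": 0}
    - {"tx": 0, "ty": -0.085, "tz": -0.216, "twist": 0}
    - {"tx": 0, "ty": -0.107, "tz": -0.241, "twist": 0}

```text
t: 7.88
eef_pos: [0.5369, 0.2034, 0.1607]
ee_rot: [3.14, -0.001, -1.543]
force: [2.0, -1.8, -4.6]
width: 0.0095
gripper_force: 15.0
```

>>> arm_command:
  commands:
    - {"tx": 0, "ty": -0.025, "tz": -0.023, "twist": 0}
    - {"tx": 0, "ty": -0.052, "tz": -0.043, "twist": 0}
    - {"tx": 0, "ty": -0.081, "tz": -0.06, "twist": 0}
    - {"tx": 0, "ty": -0.112, "tz": -0.075, "twist": 0}
    - {"tx": 0, "ty": -0.143, "tz": -0.086, "twist": 0}
    - {"tx": 0, "ty": -0.176, "tz": -0.095, "twist": 0}
    - {"tx": 0, "ty": -0.209, "tz": -0.101, "twist": 0}
    - {"tx": 0, "ty": -0.243, "tz": -0.103, "twist": 0}

```text
t: 8.55
eef_pos: [0.599, 0.2056, 0.1876]
ee_rot: [-3.14, 0.0, -1.543]
force: [-0.7, -3.8, 1.8]
width: 0.0092
gripper_force: 15.0
```

>>> arm_command:
  commands:
    - {"tx": 0, "ty": -0.032, "tz": 0.001, "twist": 0}
    - {"tx": 0, "ty": -0.065, "tz": 0.004, "twist": 0}
    - {"tx": 0, "ty": -0.096, "tz": 0.011, "twist": 0}
    - {"tx": 0, "ty": -0.128, "tz": 0.02, "twist": 0}
    - {"tx": 0, "ty": -0.158, "tz": 0.032, "twist": 0}
    - {"tx": 0, "ty": -0.187, "tz": 0.046, "twist": 0}
    - {"tx": 0, "ty": -0.214, "tz": 0.064, "twist": 0}
    - {"tx": 0, "ty": -0.24, "tz": 0.083, "twist": 0}

```text
t: 9.22
eef_pos: [0.6586, 0.2072, 0.1653]
ee_rot: [-3.141, -0.0, -1.543]
force: [0.4, -4.5, 1.7]
width: 0.009
gripper_force: 15.0
```

```bash
python3 - <<'E'
from h import *
a=grab_frame("scene");b=grab_frame("wrist");s=get_state()
print({k:np.round(s[k],4).tolist() for k in("eef_pos","q","width","force")})
im=np.zeros((420,1040,3),np.uint8);im[:,:480]=cv2.resize(a[130:235,270:390],(480,420));im[:,480:]=b
cv2.imwrite("pics/m7.png",cv2.resize(im,(800,323))[:,:,::-1])
E
```

```text
{'eef_pos': [0.6591, 0.2072, 0.1647], 'q': [0.5863, 0.4029, 0.0069, 0.0006, -1.1745, -0.5588], 'width': 0.0095, 'force': [2.4039, -4.4342, 1.056]}
```

View pics/m7.png

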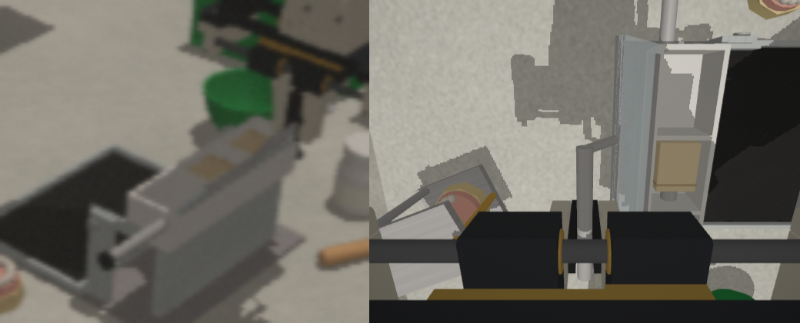

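The lid is back (bar about 56 mm beyond the hinge, i.e. 2.2 rad). Two blanks are seen in the box. I'll nudge it slightly further, release and rise.

>>> arm_command:
  commands:
    - {"tx": 0, "ty": -0.008, "tz": 0.006, "twist": 0}
    - {"tx": 0, "ty": -0.014, "tz": 0.012, "twist": 0}
    - {"tx": 0, "ty": -0.018, "tz": 0.016, "twist": 0}
    - {"tx": 0, "ty": -0.018, "tz": 0.016, "twist": 0}
    - {"tx": 0, "ty": -0.018, "tz": 0.016, "twist": 0}
    - {"tx": 0, "ty": -0.018, "tz": 0.016, "twist": 0}
    - {"tx": 0, "ty": -0.018, "tz": 0.016, "twist": 0}
    - {"tx": 0, "ty": -0.018, "tz": 0.016, "twist": 0}

```text
t: 9.98
eef_pos: [0.6601, 0.2081, 0.1609]
ee_rot: [3.138, 0.0, -1.543]
force: [-22.9, 3.9, 14.6]
width: 0.0095
gripper_force: 12.0
```

>>> arm_command:
  commands:
    - {"tx": 0, "ty": 0, "tz": 0, "twist": 0}
    - {"tx": 0, "ty": 0, "tz": 0, "twist": 0}
    - {"tx": 0, "ty": 0, "tz": 0, "twist": 0}
    - {"tx": 0, "ty": 0, "tz": -0.06, "twist": 0}
    - {"tx": 0, "ty": 0, "tz": -0.15, "twist": 0}
    - {"tx": 0, "ty": 0, "tz": -0.28, "twist": 0}
    - {"tx": 0, "ty": 0, "tz": -0.4, "twist": 0}
    - {"tx": 0, "ty": 0, "tz": -0.48, "twist": 0}
  claw: 0.4

```text
t: 10.65
eef_pos: [0.6635, 0.2078, 0.2849]
ee_rot: [-3.138, 0.001, -1.543]
force: [-0.3, 0.3, 0.4]
width: 0.0357
gripper_force: 0.0
```

```bash
python3 - <<'E'
from h import *
print(tool()[0],delta([.597,.043,.21],-1.544))
for n in("scene","top"):
    grab_frame(n)
    for d in spot_point("lid_grip",n)[:2]:
        print(n,d["uv"],round(d["score"],2),"expect",proj(n,[.660,.204,.208]),ray(n,d["uv"],.208))
E
```

```text
[0.66347171 0.20777142 0.28489557] [0.652, 0.285, 0.298, 0.0]
scene [366.7, 171.3] 0.6 expect [366.2822023  170.36682609] [0.66397575 0.20038165 0.208     ]
scene [360.5, 176.3] 0.47 expect [366.2822023  170.36682609] [0.66818505 0.16436321 0.208     ]
top [180.4, 163.5] 0.63 expect [181.24570187 157.81735269] [0.64564395 0.20633388 0.208     ]
top [437.8, 261.0] 0.61 expect [181.24570187 157.81735269] [ 0.38333805 -0.43069891  0.208     ]
```

The end stop was felt and the lid stays open. On to the handle.

>>> arm_command:
  commands:
    - {"tx": 0.1, "ty": 0.04, "tz": 0, "twist": 0}
    - {"tx": 0.2, "ty": 0.09, "tz": 0, "twist": 0}
    - {"tx": 0.32, "ty": 0.14, "tz": 0, "twist": 0}
    - {"tx": 0.44, "ty": 0.19, "tz": 0.05, "twist": 0}
    - {"tx": 0.55, "ty": 0.24, "tz": 0.12, "twist": 0}
    - {"tx": 0.63, "ty": 0.27, "tz": 0.2, "twist": 0}
    - {"tx": 0.652, "ty": 0.285, "tz": 0.27, "twist": 0}
    - {"tx": 0.652, "ty": 0.285, "tz": 0.298, "twist": 0}

```text
t: 11.52
eef_pos: [0.5929, 0.0405, 0.2037]
ee_rot: [3.137, -0.001, -1.545]
force: [-0.1, 0.1, -0.7]
width: 0.0356
gripper_force: 0.0
```

```bash
python3 - <<'E'
from h import *
grab_frame("top")
c=calibration("wrist");im=grab_frame("wrist");cv2.imwrite("pics/w8.png",im[:,:,::-1]);print(tool()[0])
for d in spot_point("tip_grip","wrist")[:2]:print(np.round(d["uv"],1),round(d["score"],2),np.round(ray("wrist",d["uv"],.12,c),4))
E
```

```text
[0.59452608 0.04213199 0.20517784]
```

View pics/w8.png

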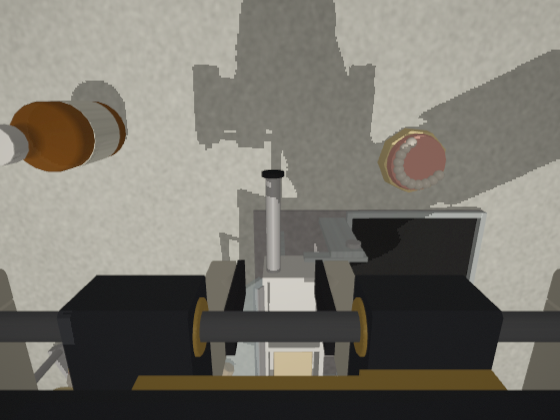

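The bar runs from (273,175) to (273,270), between the fingers and slightly left of centre.

```bash
python3 - <<'E'
from h import *
c=calibration("wrist");print(tool()[0])
for u in((273,178),(273,265)):print(ray("wrist",u,.12,c))
print(delta([.598,.043,.078],-1.544))
a0=np.arctan2(30,75);r=.0808
f=lambda t:np.array([np.cos(t+a0),np.sin(t+a0)])*r
for i in range(5):
  L=np.linspace(0,2.62,41)[i*8:i*8+9];print([(-round(v[0],3),-round(v[1],3)) for v in((f(t)-f(L[0]))/.25 for t in L[1:])])
E
```

```text
[0.59556133 0.04269413 0.20661762]
[0.60018687 0.01663408 0.12      ]
[0.59847748 0.09408145 0.12      ]
[-0.001, -0.01, 0.514, 0.0]
[(np.float64(0.009), np.float64(-0.019)), (np.float64(0.018), np.float64(-0.038)), (np.float64(0.029), np.float64(-0.056)), (np.float64(0.041), np.float64(-0.074)), (np.float64(0.055), np.float64(-0.09)), (np.float64(0.069), np.float64(-0.106)), (np.float64(0.084), np.float64(-0.12)), (np.float64(0.1), np.float64(-0.134))]
[(np.float64(0.017), np.float64(-0.013)), (np.float64(0.035), np.float64(-0.024)), (np.float64(0.053), np.float64(-0.034)), (np.float64(0.073), np.float64(-0.043)), (np.float64(0.092), np.float64(-0.051)), (np.float64(0.113), np.float64(-0.057)), (np.float64(0.133), np.float64(-0.062)), (np.float64(0.154), np.float64(-0.066))]
[(np.float64(0.021), np.float64(-0.002)), (np.float64(0.042), np.float64(-0.003)), (np.float64(0.063), np.float64(-0.003)), (np.float64(0.084), np.float64(-0.001)), (np.float64(0.105), np.float64(0.002)), (np.float64(0.126), np.float64(0.007)), (np.float64(0.146), np.float64(0.013)), (np.float64(0.166), np.float64(0.02))]
[(np.float64(0.019), np.float64(0.009)), (np.float64(0.038), np.float64(0.018)), (np.float64(0.056), np.float64(0.029)), (np.float64(0.074), np.float64(0.041)), (np.float64(0.09), np.float64(0.055)), (np.float64(0.106), np.float64(0.069)), (np.float64(0.12), np.float64(0.084)), (np.float64(0.134), np.float64(0.1))]
[(np.float64(0.013), np.float64(0.017)), (np.float64(0.024), np.float64(0.035)), (np.float64(0.034), np.float64(0.053)), (np.float64(0.043), np.float64(0.073)), (np.float64(0.051), np.float64(0.092)), (np.float64(0.057), np.float64(0.113)), (np.float64(0.062), np.float64(0.133)), (np.float64(0.066), np.float64(0.154))]
```

>>> arm_command:
  commands:
    - {"tx": 0, "ty": -0.014, "tz": 0.06, "twist": 0}
    - {"tx": 0, "ty": -0.014, "tz": 0.13, "twist": 0}
    - {"tx": 0, "ty": -0.014, "tz": 0.21, "twist": 0}
    - {"tx": 0, "ty": -0.014, "tz": 0.29, "twist": 0}
    - {"tx": 0, "ty": -0.014, "tz": 0.37, "twist": 0}
    - {"tx": 0, "ty": -0.014, "tz": 0.44, "twist": 0}
    - {"tx": 0, "ty": -0.014, "tz": 0.49, "twist": 0}
    - {"tx": 0, "ty": -0.014, "tz": 0.51, "twist": 0}

```text
t: 12.33
eef_pos: [0.5991, 0.0435, 0.0784]
ee_rot: [3.14, -0.0, -1.542]
force: [0.1, -0.3, -0.7]
width: 0.0352
gripper_force: 0.0
```

>>> arm_command:
  commands:
    - {"tx": 0, "ty": 0, "tz": 0, "twist": 0}
    - {"tx": 0, "ty": 0, "tz": 0, "twist": 0}
    - {"tx": 0, "ty": 0, "tz": 0, "twist": 0}
    - {"tx": 0, "ty": 0, "tz": 0, "twist": 0}
    - {"tx": 0, "ty": 0, "tz": 0, "twist": 0}
    - {"tx": 0, "ty": 0, "tz": 0, "twist": 0}
    - {"tx": 0, "ty": 0, "tz": 0, "twist": 0}
    - {"tx": 0, "ty": 0, "tz": 0, "twist": 0}
  claw: 0
  grip_force: 25

```text
t: 13.0
eef_pos: [0.5987, 0.0428, 0.0809]
ee_rot: [-3.141, 0.001, -1.543]
force: [-4.2, 1.9, 6.9]
width: 0.0113
gripper_force: 25.0
```

>>> arm_command:
  commands:
    - {"tx": 0, "ty": 0.009, "tz": -0.019, "twist": 0}
    - {"tx": 0, "ty": 0.018, "tz": -0.038, "twist": 0}
    - {"tx": 0, "ty": 0.029, "tz": -0.056, "twist": 0}
    - {"tx": 0, "ty": 0.041, "tz": -0.074, "twist": 0}
    - {"tx": 0, "ty": 0.055, "tz": -0.09, "twist": 0}
    - {"tx": 0, "ty": 0.069, "tz": -0.106, "twist": 0}
    - {"tx": 0, "ty": 0.084, "tz": -0.12, "twist": 0}
    - {"tx": 0, "ty": 0.1, "tz": -0.134, "twist": 0}

```text
t: 13.67
eef_pos: [0.5765, 0.0424, 0.1146]
ee_rot: [-3.136, 0.001, -1.542]
force: [7.8, -0.6, -5.4]
width: 0.0109
gripper_force: 25.0
```

>>> arm_command:
  commands:
    - {"tx": 0, "ty": 0.017, "tz": -0.013, "twist": 0}
    - {"tx": 0, "ty": 0.035, "tz": -0.024, "twist": 0}
    - {"tx": 0, "ty": 0.053, "tz": -0.034, "twist": 0}
    - {"tx": 0, "ty": 0.073, "tz": -0.043, "twist": 0}
    - {"tx": 0, "ty": 0.092, "tz": -0.051, "twist": 0}
    - {"tx": 0, "ty": 0.113, "tz": -0.057, "twist": 0}
    - {"tx": 0, "ty": 0.133, "tz": -0.062, "twist": 0}
    - {"tx": 0, "ty": 0.154, "tz": -0.066, "twist": 0}

```text
t: 14.33
eef_pos: [0.5414, 0.0415, 0.1343]
ee_rot: [-3.129, 0.001, -1.541]
force: [9.1, -1.9, 7.9]
width: 0.0116
gripper_force: 25.0
```

>>> arm_command:
  commands:
    - {"tx": 0, "ty": 0.021, "tz": -0.002, "twist": 0}
    - {"tx": 0, "ty": 0.042, "tz": -0.003, "twist": 0}
    - {"tx": 0, "ty": 0.063, "tz": -0.003, "twist": 0}
    - {"tx": 0, "ty": 0.084, "tz": -0.001, "twist": 0}
    - {"tx": 0, "ty": 0.105, "tz": 0.002, "twist": 0}
    - {"tx": 0, "ty": 0.126, "tz": 0.007, "twist": 0}
    - {"tx": 0, "ty": 0.146, "tz": 0.013, "twist": 0}
    - {"tx": 0, "ty": 0.166, "tz": 0.02, "twist": 0}

```text
t: 15.0
eef_pos: [0.4961, 0.0402, 0.1278]
ee_rot: [-3.136, 0.001, -1.542]
force: [-2.0, 0.5, 9.7]
width: 0.011
gripper_force: 25.0
```

>>> arm_command:
  commands:
    - {"tx": 0, "ty": 0.019, "tz": 0.009, "twist": 0}
    - {"tx": 0, "ty": 0.038, "tz": 0.018, "twist": 0}
    - {"tx": 0, "ty": 0.056, "tz": 0.029, "twist": 0}
    - {"tx": 0, "ty": 0.074, "tz": 0.041, "twist": 0}
    - {"tx": 0, "ty": 0.09, "tz": 0.055, "twist": 0}
    - {"tx": 0, "ty": 0.106, "tz": 0.069, "twist": 0}
    - {"tx": 0, "ty": 0.12, "tz": 0.084, "twist": 0}
    - {"tx": 0, "ty": 0.134, "tz": 0.1, "twist": 0}

```text
t: 15.67
eef_pos: [0.4602, 0.0391, 0.0993]
ee_rot: [-3.141, 0.001, -1.543]
force: [-0.4, 5.3, -0.8]
width: 0.0111
gripper_force: 25.0
```

>>> arm_command:
  commands:
    - {"tx": 0, "ty": 0.013, "tz": 0.017, "twist": 0}
    - {"tx": 0, "ty": 0.024, "tz": 0.035, "twist": 0}
    - {"tx": 0, "ty": 0.034, "tz": 0.053, "twist": 0}
    - {"tx": 0, "ty": 0.043, "tz": 0.073, "twist": 0}
    - {"tx": 0, "ty": 0.051, "tz": 0.092, "twist": 0}
    - {"tx": 0, "ty": 0.057, "tz": 0.113, "twist": 0}
    - {"tx": 0, "ty": 0.062, "tz": 0.133, "twist": 0}
    - {"tx": 0, "ty": 0.066, "tz": 0.154, "twist": 0}

```text
t: 16.33
eef_pos: [0.444, 0.0384, 0.0608]
ee_rot: [-3.141, 0.0, -1.543]
force: [-2.9, 4.9, 25.7]
width: 0.0112
gripper_force: 25.0
```

```bash
python3 - <<'E'
from h import *
a=grab_frame("scene");b=grab_frame("top");s=get_state()
print({k:np.round(s[k],4).tolist() for k in("eef_pos","q","width","force")})
im=np.hstack([cv2.resize(a[110:260,230:400],(476,420)),cv2.resize(b[120:300,110:310],(467,420))])
cv2.imwrite("pics/m9.png",cv2.resize(im,(800,356))[:,:,::-1])
E
```

```text
{'eef_pos': [0.444, 0.0384, 0.0609], 'q': [0.5313, 0.1214, -0.6591, 0.0001, -0.7903, -0.5031], 'width': 0.0115, 'force': [0.1904, 4.3643, -0.586]}
```

View pics/m9.png

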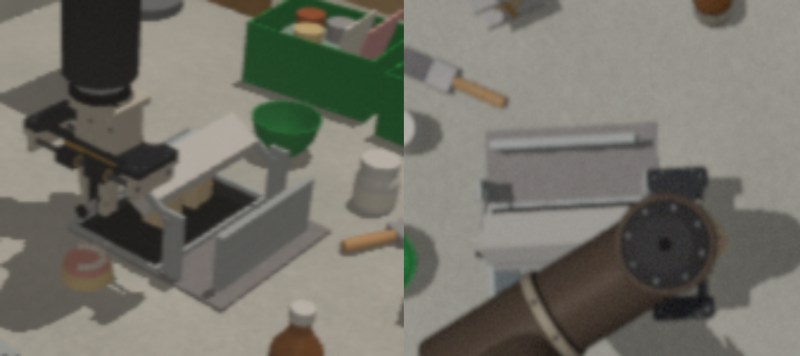

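The box is fully tipped, with the blanks down in the tray under it at about (165,205) in the left crop. I'll swing it back along the same arc.

>>> arm_command:
  commands:
    - {"tx": 0, "ty": -0.004, "tz": -0.021, "twist": 0}
    - {"tx": 0, "ty": -0.009, "tz": -0.041, "twist": 0}
    - {"tx": 0, "ty": -0.015, "tz": -0.062, "twist": 0}
    - {"tx": 0, "ty": -0.023, "tz": -0.081, "twist": 0}
    - {"tx": 0, "ty": -0.032, "tz": -0.101, "twist": 0}
    - {"tx": 0, "ty": -0.042, "tz": -0.119, "twist": 0}
    - {"tx": 0, "ty": -0.053, "tz": -0.137, "twist": 0}
    - {"tx": 0, "ty": -0.066, "tz": -0.154, "twist": 0}

```text
t: 17.1
eef_pos: [0.4582, 0.0386, 0.0979]
ee_rot: [3.137, 0.0, -1.544]
force: [-4.4, 8.3, -8.5]
width: 0.0107
gripper_force: 25.0
```

>>> arm_command:
  commands:
    - {"tx": 0, "ty": -0.014, "tz": -0.016, "twist": 0}
    - {"tx": 0, "ty": -0.028, "tz": -0.031, "twist": 0}
    - {"tx": 0, "ty": -0.044, "tz": -0.045, "twist": 0}
    - {"tx": 0, "ty": -0.06, "tz": -0.059, "twist": 0}
    - {"tx": 0, "ty": -0.078, "tz": -0.071, "twist": 0}
    - {"tx": 0, "ty": -0.096, "tz": -0.082, "twist": 0}
    - {"tx": 0, "ty": -0.115, "tz": -0.091, "twist": 0}
    - {"tx": 0, "ty": -0.134, "tz": -0.1, "twist": 0}

```text
t: 17.77
eef_pos: [0.4893, 0.0386, 0.1244]
ee_rot: [3.133, -0.002, -1.543]
force: [-17.0, 4.3, 18.2]
width: 0.0112
gripper_force: 25.0
```

>>> arm_command:
  commands:
    - {"tx": 0, "ty": -0.02, "tz": -0.007, "twist": 0}
    - {"tx": 0, "ty": -0.04, "tz": -0.013, "twist": 0}
    - {"tx": 0, "ty": -0.061, "tz": -0.018, "twist": 0}
    - {"tx": 0, "ty": -0.082, "tz": -0.021, "twist": 0}
    - {"tx": 0, "ty": -0.103, "tz": -0.023, "twist": 0}
    - {"tx": 0, "ty": -0.124, "tz": -0.023, "twist": 0}
    - {"tx": 0, "ty": -0.145, "tz": -0.022, "twist": 0}
    - {"tx": 0, "ty": -0.166, "tz": -0.02, "twist": 0}

```text
t: 18.43
eef_pos: [0.534, 0.0397, 0.1291]
ee_rot: [3.138, -0.002, -1.543]
force: [-3.0, -1.2, 2.8]
width: 0.0112
gripper_force: 25.0
```

>>> arm_command:
  commands:
    - {"tx": 0, "ty": -0.021, "tz": 0.004, "twist": 0}
    - {"tx": 0, "ty": -0.041, "tz": 0.009, "twist": 0}
    - {"tx": 0, "ty": -0.062, "tz": 0.015, "twist": 0}
    - {"tx": 0, "ty": -0.081, "tz": 0.023, "twist": 0}
    - {"tx": 0, "ty": -0.101, "tz": 0.032, "twist": 0}
    - {"tx": 0, "ty": -0.119, "tz": 0.042, "twist": 0}
    - {"tx": 0, "ty": -0.137, "tz": 0.053, "twist": 0}
    - {"tx": 0, "ty": -0.154, "tz": 0.066, "twist": 0}

```text
t: 19.1
eef_pos: [0.5744, 0.041, 0.1128]
ee_rot: [3.141, -0.001, -1.543]
force: [-1.3, -5.6, 1.8]
width: 0.0109
gripper_force: 25.0
```

>>> arm_command:
  commands:
    - {"tx": 0, "ty": -0.016, "tz": 0.014, "twist": 0}
    - {"tx": 0, "ty": -0.031, "tz": 0.028, "twist": 0}
    - {"tx": 0, "ty": -0.045, "tz": 0.044, "twist": 0}
    - {"tx": 0, "ty": -0.059, "tz": 0.06, "twist": 0}
    - {"tx": 0, "ty": -0.071, "tz": 0.078, "twist": 0}
    - {"tx": 0, "ty": -0.082, "tz": 0.096, "twist": 0}
    - {"tx": 0, "ty": -0.091, "tz": 0.115, "twist": 0}
    - {"tx": 0, "ty": -0.1, "tz": 0.134, "twist": 0}

```text
t: 19.77
eef_pos: [0.5989, 0.0418, 0.0795]
ee_rot: [3.141, -0.001, -1.543]
force: [-24.4, -0.4, 40.6]
width: 0.0111
gripper_force: 25.0
```

>>> arm_command:
  commands:
    - {"tx": 0, "ty": 0, "tz": 0, "twist": 0}
    - {"tx": 0, "ty": 0, "tz": 0, "twist": 0}
    - {"tx": 0, "ty": 0, "tz": 0, "twist": 0}
    - {"tx": 0, "ty": 0, "tz": -0.06, "twist": 0}
    - {"tx": 0, "ty": 0, "tz": -0.2, "twist": 0}
    - {"tx": 0, "ty": 0, "tz": -0.35, "twist": 0}
    - {"tx": 0, "ty": 0, "tz": -0.5, "twist": 0}
    - {"tx": 0, "ty": 0, "tz": -0.65, "twist": 0}
  claw: 0.4

```text
t: 20.43
eef_pos: [0.5991, 0.0429, 0.2442]
ee_rot: [-3.141, 0.001, -1.543]
force: [0.7, 0.3, -0.1]
width: 0.0353
gripper_force: 0.0
```

```bash
python3 - <<'E'
from h import *
print(tool()[0],delta([.44,.13,.40],-1.544),delta([.659,.204,.29],-1.544))
for n in("scene","top"):
    im=grab_frame(n);cv2.imwrite(f"pics/{n}10.png",im[:,:,::-1])
    for q,z in(("lid_grip",.208),("tip_grip",.12),("blank0",.023),("stem0",.023)):
      for d in spot_point(q,n)[:3]:print(n,q,np.round(d["uv"],1),round(d["score"],2),ray(n,d["uv"],z).round(4))
E
```

```text
[0.59913262 0.04293229 0.2441638 ] [-0.366, 0.626, -0.624, 0.0] [-0.637, -0.258, -0.183, 0.0]
scene lid_grip [368.  171.1] 0.54 [0.6659 0.204  0.208 ]
scene lid_grip [317.3 184.5] 0.24 [0.6117 0.0437 0.208 ]
scene lid_grip [107.8 295.9] 0.24 [ 0.5939 -0.5686  0.208 ]
scene tip_grip [313.8 208.8] 0.68 [0.6007 0.0504 0.12  ]
scene blank0 [313.8 189.7] 0.74 [0.4371 0.2532 0.023 ]
scene blank0 [296.  198.3] 0.62 [0.4305 0.1696 0.023 ]
scene blank0 [213.2 252.1] 0.59 [ 0.4533 -0.2028  0.023 ]
scene stem0 [303.9 190.6] 0.49 [0.4171 0.2246 0.023 ]
scene stem0 [320.8 184.4] 0.43 [0.4316 0.2973 0.023 ]
top blank0 [200.5 249.8] 0.8 [0.4257 0.1854 0.023 ]
top blank0 [178.  253.4] 0.53 [0.4173 0.2493 0.023 ]
top stem0 [188.3 249.7] 0.74 [0.4269 0.2199 0.023 ]
```

The box is level again. The bail is still back, and two blanks are in the tray near (0.43,0.17–0.25). Shutting the lid now, from the pose where I released it.

>>> arm_command:
  commands:
    - {"tx": -0.1, "ty": -0.04, "tz": -0.06, "twist": 0}
    - {"tx": -0.2, "ty": -0.08, "tz": -0.12, "twist": 0}
    - {"tx": -0.3, "ty": -0.12, "tz": -0.18, "twist": 0}
    - {"tx": -0.4, "ty": -0.16, "tz": -0.18, "twist": 0}
    - {"tx": -0.5, "ty": -0.21, "tz": -0.18, "twist": 0}
    - {"tx": -0.6, "ty": -0.24, "tz": -0.18, "twist": 0}
    - {"tx": -0.645, "ty": -0.26, "tz": -0.16, "twist": 0}
    - {"tx": -0.645, "ty": -0.26, "tz": -0.1, "twist": 0}

```text
t: 21.6
eef_pos: [0.6608, 0.2083, 0.2672]
ee_rot: [-3.14, 0.0, -1.541]
force: [-0.1, -0.2, -0.3]
width: 0.0348
gripper_force: 0.0
```

```bash
python3 - <<'E'
from h import *
print(tool()[0]);grab_frame("top");c=calibration("wrist");im=grab_frame("wrist");cv2.imwrite("pics/w11.png",im[:,:,::-1])
for d in spot_point("lid_grip","wrist")[:3]:print(np.round(d["uv"],1),round(d["score"],2),ray("wrist",d["uv"],.208,c).round(4))
print(delta([.6595,.2065,.166],-1.544))
E
```

```text
[0.6608379  0.20832556 0.26721625]
[278.7 217.6] 0.93 [0.6578 0.2036 0.208 ]
[-0.006, -0.005, 0.397, 0.0]
```

View pics/w11.png

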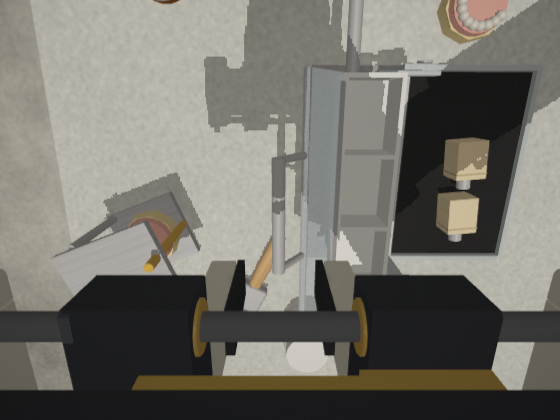

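The lid is open, with the bail at column 278 between the fingers. Both blanks lie flat in the tray at (466,160) and (457,213), stems pointing +y. I'll grip the bail and swing the lid shut.

>>> arm_command:
  commands:
    - {"tx": 0, "ty": 0, "tz": 0.03, "twist": 0}
    - {"tx": 0, "ty": 0, "tz": 0.09, "twist": 0}
    - {"tx": 0, "ty": 0, "tz": 0.15, "twist": 0}
    - {"tx": 0, "ty": 0, "tz": 0.21, "twist": 0}
    - {"tx": 0, "ty": 0, "tz": 0.27, "twist": 0}
    - {"tx": 0, "ty": 0, "tz": 0.33, "twist": 0}
    - {"tx": 0, "ty": 0, "tz": 0.38, "twist": 0}
    - {"tx": 0, "ty": 0, "tz": 0.397, "twist": 0}
  claw: 0.3

```text
t: 22.42
eef_pos: [0.6586, 0.2047, 0.1662]
ee_rot: [3.14, -0.001, -1.544]
force: [0.3, 0.1, 0.4]
width: 0.0267
gripper_force: 0.0
```

>>> arm_command:
  commands:
    - {"tx": 0, "ty": 0, "tz": 0, "twist": 0}
    - {"tx": 0, "ty": 0, "tz": 0, "twist": 0}
    - {"tx": 0, "ty": 0, "tz": 0, "twist": 0}
    - {"tx": 0, "ty": 0, "tz": 0, "twist": 0}
    - {"tx": 0, "ty": 0, "tz": 0, "twist": 0}
    - {"tx": 0, "ty": 0, "tz": 0, "twist": 0}
    - {"tx": 0, "ty": 0, "tz": 0, "twist": 0}
    - {"tx": 0, "ty": 0, "tz": 0, "twist": 0}
  claw: 0
  grip_force: 15

```text
t: 23.08
eef_pos: [0.6597, 0.2057, 0.1691]
ee_rot: [-3.14, 0.0, -1.543]
force: [-2.7, 0.2, 6.4]
width: 0.0093
gripper_force: 15.0
```

>>> arm_command:
  commands:
    - {"tx": 0, "ty": 0.026, "tz": -0.019, "twist": 0}
    - {"tx": 0, "ty": 0.053, "tz": -0.037, "twist": 0}
    - {"tx": 0, "ty": 0.082, "tz": -0.051, "twist": 0}
    - {"tx": 0, "ty": 0.112, "tz": -0.063, "twist": 0}
    - {"tx": 0, "ty": 0.144, "tz": -0.072, "twist": 0}
    - {"tx": 0, "ty": 0.175, "tz": -0.079, "twist": 0}
    - {"tx": 0, "ty": 0.208, "tz": -0.082, "twist": 0}
    - {"tx": 0, "ty": 0.24, "tz": -0.083, "twist": 0}

```text
t: 23.75
eef_pos: [0.5981, 0.204, 0.1887]
ee_rot: [3.141, 0.0, -1.543]
force: [2.5, 1.8, 2.1]
width: 0.0092
gripper_force: 15.0
```

>>> arm_command:
  commands:
    - {"tx": 0, "ty": 0.034, "tz": 0.002, "twist": 0}
    - {"tx": 0, "ty": 0.067, "tz": 0.008, "twist": 0}
    - {"tx": 0, "ty": 0.1, "tz": 0.017, "twist": 0}
    - {"tx": 0, "ty": 0.131, "tz": 0.028, "twist": 0}
    - {"tx": 0, "ty": 0.162, "tz": 0.043, "twist": 0}
    - {"tx": 0, "ty": 0.191, "tz": 0.06, "twist": 0}
    - {"tx": 0, "ty": 0.218, "tz": 0.08, "twist": 0}
    - {"tx": 0, "ty": 0.243, "tz": 0.103, "twist": 0}

```text
t: 24.42
eef_pos: [0.5378, 0.2023, 0.1624]
ee_rot: [3.141, 0.0, -1.543]
force: [0.8, 3.6, 0.8]
width: 0.0094
gripper_force: 15.0
```

>>> arm_command:
  commands:
    - {"tx": 0, "ty": 0.022, "tz": 0.025, "twist": 0}
    - {"tx": 0, "ty": 0.043, "tz": 0.051, "twist": 0}
    - {"tx": 0, "ty": 0.061, "tz": 0.08, "twist": 0}
    - {"tx": 0, "ty": 0.076, "tz": 0.11, "twist": 0}
    - {"tx": 0, "ty": 0.088, "tz": 0.142, "twist": 0}
    - {"tx": 0, "ty": 0.098, "tz": 0.174, "twist": 0}
    - {"tx": 0, "ty": 0.104, "tz": 0.207, "twist": 0}
    - {"tx": 0, "ty": 0.107, "tz": 0.245, "twist": 0}

```text
t: 25.08
eef_pos: [0.5135, 0.2017, 0.1028]
ee_rot: [-3.138, 0.0, -1.542]
force: [-2.9, -0.3, 25.6]
width: 0.0092
gripper_force: 15.0
```

>>> arm_command:
  commands:
    - {"tx": 0, "ty": 0, "tz": 0, "twist": 0}
    - {"tx": 0, "ty": 0, "tz": 0, "twist": 0}
    - {"tx": 0, "ty": 0, "tz": 0, "twist": 0}
    - {"tx": 0, "ty": 0, "tz": -0.06, "twist": 0}
    - {"tx": 0, "ty": 0, "tz": -0.2, "twist": 0}
    - {"tx": 0, "ty": 0, "tz": -0.35, "twist": 0}
    - {"tx": 0, "ty": 0, "tz": -0.5, "twist": 0}
    - {"tx": 0, "ty": 0, "tz": -0.6, "twist": 0}
  claw: 0.27

```text
t: 25.75
eef_pos: [0.5122, 0.201, 0.2551]
ee_rot: [-3.14, 0.0, -1.543]
force: [0.6, 0.9, 0.5]
width: 0.0234
gripper_force: 0.0
```

```bash
python3 - <<'E'
from h import *
print(tool()[0],delta([.44,.11,.25],-1.544))
for n in("scene","top"):
    im=grab_frame(n)
    for q,z in(("lid_grip",.1385),("tip_grip",.12)):
      for d in spot_point(q,n)[:1]:print(n,q,np.round(d["uv"],1),round(d["score"],2),ray(n,d["uv"],z).round(4))
E
```

```text
[0.51215914 0.20102475 0.25513356] [0.356, 0.299, 0.02, 0.0]
scene tip_grip [309.5 210.6] 0.96 [0.598  0.0348 0.12  ]
top lid_grip [186.7 217.9] 0.97 [0.5118 0.2041 0.1385]
top tip_grip [247.3 185.6] 0.9 [0.5949 0.0437 0.12  ]
```

>>> arm_command:
  commands:
    - {"tx": 0.02, "ty": 0.05, "tz": -0.05, "twist": 0}
    - {"tx": 0.04, "ty": 0.1, "tz": -0.1, "twist": 0}
    - {"tx": 0.06, "ty": 0.16, "tz": -0.15, "twist": 0}
    - {"tx": 0.08, "ty": 0.22, "tz": -0.2, "twist": 0}
    - {"tx": 0.1, "ty": 0.28, "tz": -0.25, "twist": 0}
    - {"tx": 0.12, "ty": 0.33, "tz": -0.28, "twist": 0}
    - {"tx": 0.13, "ty": 0.37, "tz": -0.28, "twist": 0}
    - {"tx": 0.13, "ty": 0.37, "tz": -0.28, "twist": 0}
  claw: 0.65

```text
t: 26.72
eef_pos: [0.4188, 0.1657, 0.3212]
ee_rot: [3.141, 0.0, -1.543]
force: [-0.1, 0.1, -0.6]
width: 0.0568
gripper_force: 0.0
```

```bash
cat >> h.py <<'E'
def look(name):
    grab_frame("top")
    c=calibration("wrist");im=grab_frame("wrist");cv2.imwrite(f"pics/{name}.png",im[:,:,::-1])
    for q,z in(("blank0",.041),("stem0",.023)):
        for d in spot_point(q,"wrist")[:4]:print(q,np.round(d["uv"],1),round(d["score"],2),ray("wrist",d["uv"],.023,c).round(4))
    for d in regions_of("blank0","wrist")[:3]:
        m=d["region"].astype(np.uint8)
        b=cv2.minAreaRect(cv2.findNonZero(m));print("region",np.round(d["rect"]),round(d["score"],2),[np.round(x,1) for x in b])
    return c,im
E
python3 - <<'E'
from h import *
print(get_state()["eef_pos"],get_state()["ee_rot"]);look("w12")
E
```

```text
[0.41878602 0.16569088 0.32124965] [ 3.14089058e+00  1.61255752e-04 -1.54270041e+00]
blank0 [272.4 219.5] 0.84 [0.4261 0.2476 0.023 ]
blank0 [272.  172.3] 0.78 [0.4283 0.1768 0.023 ]
blank0 [271.6 335.7] 0.39 [0.423 0.452 0.023]
stem0 [277.3 200.9] 0.78 [0.4196 0.2188 0.023 ]
stem0 [277.9 246.6] 0.7 [0.4168 0.2909 0.023 ]
region [255. 154. 288. 204.] 0.92 [array([271.6, 179. ]), array([44.7, 27.1]), np.float64(85.9)]
region [258. 202. 288. 248.] 0.9 [array([272.4, 225. ]), array([42.5, 24.9]), np.float64(82.9)]
region [ 3.  2. 19. 43.] 0.2 [array([10., 22.]), array([44., 20.]), np.float64(90.0)]
```

View pics/w12.png

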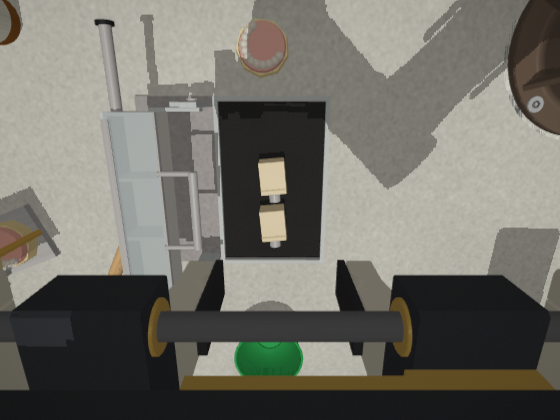

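The wrist view shows both blanks flat in the tray at (271,177) and (272,222), tilted about 6°, stems towards +y (image down). With the fingers fore and aft, the 193 mm gripper body would hit the bail. So I'll first push both blanks about 40 mm towards the robot, with the gripper turned.

```bash
cat >> h.py <<'E'
def blocks(c,im,z=.041,amin=250,show=True):
    """top faces of plaster blocks -> (centre xy, yaw of long side, sides)"""
    h=cv2.cvtColor(im,cv2.COLOR_RGB2HSV)
    m=((h[...,0]>10)&(h[...,0]<28)&(h[...,1]>45)&(h[...,1]<150)&(h[...,2]>150)).astype(np.uint8)
    m=cv2.morphologyEx(m,cv2.MORPH_OPEN,np.ones((3,3)))
    out=[]
    for k in cv2.findContours(m,cv2.RETR_EXTERNAL,cv2.CHAIN_APPROX_NONE)[0]:
        if cv2.contourArea(k)<amin: continue
        w=np.array([ray("wrist",p[0]+0.0,z,c)[:2] for p in k])
        (x,y),(a,b),t=cv2.minAreaRect((w*1000).astype(np.float32))
        if b>a:a,b,t=b,a,t+90
        out.append((x/1000,y/1000,t%180,a,b,k[:,0].mean(0)))
        if show:print("block xy",round(x/1000,4),round(y/1000,4),"yaw",round(t%180,1),"sides",round(a,1),round(b,1),"px",k[:,0].mean(0).round())
    return out
E
python3 - <<'E'
from h import *
im=cv2.imread("pics/w12.png")[:,:,::-1].copy();c=calibration("wrist")
blocks(c,im)
h=cv2.cvtColor(im,cv2.COLOR_RGB2HSV);print(h[175,272],h[222,272],h[188,275])
print(delta([.462,.213,.15],-3.11))
E
```

```text
block xy 0.4265 0.2512 yaw 96.6 sides 45.9 35.2 px [272. 225.]
block xy 0.4287 0.1816 yaw 96.5 sides 45.9 35.1 px [272. 178.]
[ 20  55 213] [ 21  55 212] [ 20  56 213]
[-0.183, -0.172, 0.682, 0.499]
```

>>> arm_command:
  commands:
    - {"tx": -0.03, "ty": -0.03, "tz": 0, "twist": 0.03}
    - {"tx": -0.06, "ty": -0.06, "tz": 0, "twist": 0.065}
    - {"tx": -0.1, "ty": -0.09, "tz": 0, "twist": 0.1}
    - {"tx": -0.13, "ty": -0.12, "tz": 0, "twist": 0.14}
    - {"tx": -0.16, "ty": -0.15, "tz": 0, "twist": 0.18}
    - {"tx": -0.18, "ty": -0.172, "tz": 0, "twist": 0.22}
    - {"tx": -0.195, "ty": -0.172, "tz": 0, "twist": 0.26}
    - {"tx": -0.195, "ty": -0.172, "tz": 0, "twist": 0.29}
  claw: 0.55

```text
t: 27.63
eef_pos: [0.4626, 0.2169, 0.3203]
ee_rot: [-3.141, -0.003, -2.461]
force: [0.6, 0.5, 1.0]
width: 0.0482
gripper_force: 0.0
```

>>> arm_command:
  commands:
    - {"tx": 0, "ty": 0, "tz": 0, "twist": 0.03}
    - {"tx": 0, "ty": 0, "tz": 0, "twist": 0.07}
    - {"tx": 0, "ty": 0, "tz": 0.02, "twist": 0.11}
    - {"tx": 0, "ty": 0, "tz": 0.05, "twist": 0.15}
    - {"tx": 0, "ty": 0, "tz": 0.1, "twist": 0.18}
    - {"tx": 0, "ty": 0, "tz": 0.17, "twist": 0.205}
    - {"tx": 0, "ty": 0, "tz": 0.25, "twist": 0.209}
    - {"tx": 0, "ty": 0, "tz": 0.3, "twist": 0.209}

```text
t: 28.3
eef_pos: [0.4616, 0.2159, 0.244]
ee_rot: [-3.14, -0.003, -3.112]
force: [-0.6, 0.1, -0.9]
width: 0.0484
gripper_force: 0.0
```

```bash
python3 - <<'E'
from h import *
grab_frame("scene")
print(get_state()["q"],get_state()["ee_rot"],tool()[0],delta([.462,.2164,-.014],-3.113));c,im=look("w13");blocks(c,im)
E
```

```text
[ 8.22890953e-01  5.75640311e-02 -2.68228399e-01 -1.54440881e-03
 -1.25130064e+00 -2.36317168e+00] [-3.13813632 -0.00546335 -3.11157619] [0.46060709 0.2153752  0.2419108 ] [-0.011, 0.007, 1.024, 0.0]
blank0 [313.8 146.2] 0.67 [0.4221 0.2536 0.023 ]
blank0 [251.9 145.1] 0.56 [0.423  0.1814 0.023 ]
blank0 [344.5 145.9] 0.28 [0.4206 0.2893 0.023 ]
stem0 [286.5 149.3] 0.88 [0.4266 0.2219 0.023 ]
stem0 [344.6 146.7] 0.8 [0.4215 0.2895 0.023 ]
region [228. 130. 284. 166.] 0.95 [array([257.3, 148.8]), array([34.5, 53.5]), np.float64(85.0)]
region [292. 130. 348. 169.] 0.77 [array([318.3, 148.9]), array([35.5, 52.4]), np.float64(85.2)]
block xy 0.4251 0.252 yaw 96.7 sides 44.5 36.3 px [314. 151.]
block xy 0.4272 0.1821 yaw 96.4 sides 45.2 35.8 px [255. 151.]
```

Both blocks read the same from this second view (within 2 mm). Descending just beyond their far side.

>>> arm_command:
  commands:
    - {"tx": -0.008, "ty": 0.004, "tz": 0.1, "twist": 0}
    - {"tx": -0.008, "ty": 0.004, "tz": 0.2, "twist": 0}
    - {"tx": -0.008, "ty": 0.004, "tz": 0.3, "twist": 0}
    - {"tx": -0.008, "ty": 0.004, "tz": 0.4, "twist": 0}
    - {"tx": -0.008, "ty": 0.004, "tz": 0.5, "twist": 0}
    - {"tx": -0.008, "ty": 0.004, "tz": 0.6, "twist": 0}
    - {"tx": -0.008, "ty": 0.004, "tz": 0.7, "twist": 0}
    - {"tx": -0.008, "ty": 0.004, "tz": 0.75, "twist": 0}

```text
t: 29.27
eef_pos: [0.4635, 0.217, 0.0574]
ee_rot: [-3.141, -0.001, -3.111]
force: [-0.1, 0.3, 0.4]
width: 0.0484
gripper_force: 0.0
```

```bash
python3 - <<'E'
from h import *
print(get_state()["force"],delta([.462,.2164,-.012],-3.113))
E
```

```text
[-0.09160303  0.25978843  0.44074159] [0.006, -0.002, 0.278, 0.001]
```

>>> arm_command:
  commands:
    - {"tx": 0, "ty": 0, "tz": 0.05, "twist": 0}
    - {"tx": 0, "ty": 0, "tz": 0.1, "twist": 0}
    - {"tx": 0, "ty": 0, "tz": 0.15, "twist": 0}
    - {"tx": 0, "ty": 0, "tz": 0.19, "twist": 0}
    - {"tx": 0, "ty": 0, "tz": 0.22, "twist": 0}
    - {"tx": 0, "ty": 0, "tz": 0.25, "twist": 0}
    - {"tx": 0, "ty": 0, "tz": 0.268, "twist": 0}
    - {"tx": 0, "ty": 0, "tz": 0.268, "twist": 0}

```text
t: 29.93
eef_pos: [0.4637, 0.2171, -0.0084]
ee_rot: [-3.141, -0.001, -3.111]
force: [0.8, 0.4, -0.5]
width: 0.0482
gripper_force: 0.0
```

>>> arm_command:
  commands:
    - {"tx": 0.012, "ty": 0, "tz": 0, "twist": 0}
    - {"tx": 0.024, "ty": 0, "tz": 0, "twist": 0}
    - {"tx": 0.036, "ty": 0, "tz": 0, "twist": 0}
    - {"tx": 0.048, "ty": 0, "tz": 0, "twist": 0}
    - {"tx": 0.06, "ty": 0, "tz": 0, "twist": 0}
    - {"tx": 0.072, "ty": 0, "tz": 0, "twist": 0}
    - {"tx": 0.084, "ty": 0, "tz": 0, "twist": 0}
    - {"tx": 0.096, "ty": 0, "tz": 0, "twist": 0}

```text
t: 30.6
eef_pos: [0.4403, 0.2171, -0.0073]
ee_rot: [3.141, 0.001, -3.11]
force: [3.8, -0.7, 1.5]
width: 0.0483
gripper_force: 1.5
```

>>> arm_command:
  commands:
    - {"tx": 0.012, "ty": 0, "tz": 0, "twist": 0}
    - {"tx": 0.024, "ty": 0, "tz": 0, "twist": 0}
    - {"tx": 0.036, "ty": 0, "tz": 0, "twist": 0}
    - {"tx": 0.048, "ty": 0, "tz": 0, "twist": 0}
    - {"tx": 0.06, "ty": 0, "tz": 0, "twist": 0}
    - {"tx": 0.072, "ty": 0, "tz": 0, "twist": 0}
    - {"tx": 0.084, "ty": 0, "tz": 0, "twist": 0}
    - {"tx": 0.092, "ty": 0, "tz": 0, "twist": 0}

```text
t: 31.27
eef_pos: [0.4166, 0.2158, -0.0077]
ee_rot: [-3.142, -0.0, -3.11]
force: [3.2, -0.1, 2.8]
width: 0.0482
gripper_force: 1.8
```

>>> arm_command:
  commands:
    - {"tx": -0.02, "ty": 0, "tz": 0, "twist": 0}
    - {"tx": -0.02, "ty": 0, "tz": -0.05, "twist": 0}
    - {"tx": -0.02, "ty": 0, "tz": -0.15, "twist": 0}
    - {"tx": -0.02, "ty": 0, "tz": -0.28, "twist": 0}
    - {"tx": -0.02, "ty": 0, "tz": -0.44, "twist": 0}
    - {"tx": -0.02, "ty": 0, "tz": -0.6, "twist": 0}
    - {"tx": -0.02, "ty": 0, "tz": -0.75, "twist": 0}
    - {"tx": -0.02, "ty": 0, "tz": -0.9, "twist": 0}

```text
t: 31.93
eef_pos: [0.4208, 0.215, 0.2186]
ee_rot: [-3.141, -0.002, -3.111]
force: [1.8, 0.9, -0.3]
width: 0.0483
gripper_force: 0.0
```

>>> arm_command:
  commands:
    - {"tx": 0, "ty": 0, "tz": 0, "twist": -0.03}
    - {"tx": 0, "ty": 0, "tz": 0, "twist": -0.07}
    - {"tx": 0, "ty": 0, "tz": 0, "twist": -0.11}
    - {"tx": 0, "ty": 0, "tz": 0, "twist": -0.15}
    - {"tx": 0, "ty": 0, "tz": 0, "twist": -0.19}
    - {"tx": 0, "ty": 0, "tz": 0, "twist": -0.23}
    - {"tx": 0, "ty": 0, "tz": 0, "twist": -0.26}
    - {"tx": 0, "ty": 0, "tz": 0, "twist": -0.28}
  claw: 0.62

```text
t: 32.6
eef_pos: [0.421, 0.2153, 0.2163]
ee_rot: [3.14, -0.003, -2.226]
force: [0.2, 0.4, -0.6]
width: 0.0544
gripper_force: 0.0
```

>>> arm_command:
  commands:
    - {"tx": 0, "ty": 0, "tz": 0, "twist": -0.03}
    - {"tx": 0, "ty": 0, "tz": 0, "twist": -0.07}
    - {"tx": 0, "ty": 0, "tz": 0, "twist": -0.1}
    - {"tx": 0, "ty": 0, "tz": 0, "twist": -0.13}
    - {"tx": 0, "ty": 0, "tz": 0, "twist": -0.16}
    - {"tx": 0, "ty": 0, "tz": 0, "twist": -0.18}
    - {"tx": 0, "ty": 0, "tz": 0, "twist": -0.18}
    - {"tx": 0, "ty": 0, "tz": 0, "twist": -0.18}

```text
t: 33.27
eef_pos: [0.4214, 0.2155, 0.2165]
ee_rot: [3.14, -0.001, -1.668]
force: [0.4, -0.2, -0.6]
width: 0.0545
gripper_force: 0.0
```

```bash
python3 - <<'E'
from h import *
grab_frame("scene");print(get_state()["ee_rot"],tool()[0]);c,im=look("w14");blocks(c,im)
E
```

```text
[ 3.14023431e+00 -1.08073623e-03 -1.66797135e+00] [0.42151911 0.21566055 0.21669782]
blank0 [312.6 205.9] 0.96 [0.3851 0.2484 0.023 ]
blank0 [305.8 146.5] 0.62 [0.3879 0.1803 0.023 ]
stem0 [316.3 240.4] 0.84 [0.3836 0.2915 0.023 ]
stem0 [314.5 183.6] 0.7 [0.3812 0.2225 0.023 ]
region [297. 184. 334. 242.] 0.91 [array([314.3, 213.1]), array([54.5, 33.5]), np.float64(85.0)]
region [288. 124. 329. 182.] 0.78 [array([308.2, 153.1]), array([57.6, 35.4]), np.float64(84.0)]
block xy 0.3849 0.2517 yaw 90.3 sides 46.3 35.5 px [315. 213.]
block xy 0.3871 0.1821 yaw 91.6 sides 45.4 35.5 px [308. 150.]
```

The push squared both blocks: (0.387,0.182) and (0.385,0.252), with yaws of about 91°. Now I'll grip the near one.

```bash
python3 - <<'E'
from h import *
print(delta([.387,.181,.07],-1.55))
E
```

```text
[0.153, 0.126, 0.589, -0.037]
```

>>> arm_command:
  commands:
    - {"tx": 0.04, "ty": 0.03, "tz": 0.1, "twist": -0.01}
    - {"tx": 0.08, "ty": 0.06, "tz": 0.2, "twist": -0.02}
    - {"tx": 0.12, "ty": 0.1, "tz": 0.3, "twist": -0.037}
    - {"tx": 0.15, "ty": 0.12, "tz": 0.4, "twist": -0.037}
    - {"tx": 0.153, "ty": 0.126, "tz": 0.5, "twist": -0.037}
    - {"tx": 0.153, "ty": 0.126, "tz": 0.56, "twist": -0.037}
    - {"tx": 0.153, "ty": 0.126, "tz": 0.589, "twist": -0.037}
    - {"tx": 0.153, "ty": 0.126, "tz": 0.589, "twist": -0.037}

```text
t: 34.23
eef_pos: [0.3864, 0.1803, 0.0688]
ee_rot: [3.14, -0.002, -1.55]
force: [-0.6, -0.3, -0.0]
width: 0.054
gripper_force: 0.0
```

```bash
python3 - <<'E'
from h import *
print(tool()[0],delta([.387,.181,-.003],-1.55))
E
```

```text
[0.38638548 0.18028266 0.06884666] [-0.003, -0.003, 0.287, 0.0]
```

>>> arm_command:
  commands:
    - {"tx": -0.003, "ty": -0.003, "tz": 0.05, "twist": 0}
    - {"tx": -0.003, "ty": -0.003, "tz": 0.1, "twist": 0}
    - {"tx": -0.003, "ty": -0.003, "tz": 0.15, "twist": 0}
    - {"tx": -0.003, "ty": -0.003, "tz": 0.2, "twist": 0}
    - {"tx": -0.003, "ty": -0.003, "tz": 0.24, "twist": 0}
    - {"tx": -0.003, "ty": -0.003, "tz": 0.27, "twist": 0}
    - {"tx": -0.003, "ty": -0.003, "tz": 0.285, "twist": 0}
    - {"tx": -0.003, "ty": -0.003, "tz": 0.285, "twist": 0}

```text
t: 34.9
eef_pos: [0.3879, 0.1818, -0.0013]
ee_rot: [3.141, -0.0, -1.549]
force: [0.6, 0.5, 0.4]
width: 0.0545
gripper_force: 0.0
```

>>> arm_command:
  commands:
    - {"tx": 0, "ty": 0, "tz": 0, "twist": 0}
    - {"tx": 0, "ty": 0, "tz": 0, "twist": 0}
    - {"tx": 0, "ty": 0, "tz": 0, "twist": 0}
    - {"tx": 0, "ty": 0, "tz": 0, "twist": 0}
    - {"tx": 0, "ty": 0, "tz": 0, "twist": 0}
    - {"tx": 0, "ty": 0, "tz": 0, "twist": 0}
    - {"tx": 0, "ty": 0, "tz": 0, "twist": 0}
    - {"tx": 0, "ty": 0, "tz": 0, "twist": 0}
  claw: 0
  grip_force: 35

```text
t: 35.57
eef_pos: [0.3881, 0.1821, -0.0007]
ee_rot: [-3.141, 0.001, -1.549]
force: [-2.0, 0.3, 5.6]
width: 0.0357
gripper_force: 35.0
```

>>> arm_command:
  commands:
    - {"tx": 0, "ty": 0, "tz": -0.03, "twist": 0}
    - {"tx": 0, "ty": 0, "tz": -0.08, "twist": 0}
    - {"tx": 0, "ty": 0, "tz": -0.15, "twist": 0}
    - {"tx": 0, "ty": 0, "tz": -0.25, "twist": 0}
    - {"tx": 0, "ty": 0, "tz": -0.37, "twist": 0}
    - {"tx": 0, "ty": 0, "tz": -0.5, "twist": 0}
    - {"tx": 0, "ty": 0, "tz": -0.64, "twist": 0}
    - {"tx": 0, "ty": 0, "tz": -0.76, "twist": 0}

```text
t: 36.23
eef_pos: [0.3875, 0.1813, 0.1914]
ee_rot: [-3.141, 0.001, -1.549]
force: [-0.1, 0.9, -1.0]
width: 0.0357
gripper_force: 35.0
```

```bash
python3 - <<'E'
from h import *
print(tool()[0],get_state()["width"],delta([.50,-.13,.26],-1.55))
E
```

```text
[0.38746889 0.18126573 0.19141644] 0.035721702824932165 [1.254, -0.423, -0.275, 0.0]
```

Held at 35.7 mm. Carrying it towards the carrier for a look from above.

>>> arm_command:
  commands:
    - {"tx": 0.06, "ty": -0.03, "tz": -0.04, "twist": 0}
    - {"tx": 0.15, "ty": -0.08, "tz": -0.1, "twist": 0}
    - {"tx": 0.26, "ty": -0.14, "tz": -0.16, "twist": 0}
    - {"tx": 0.38, "ty": -0.2, "tz": -0.22, "twist": 0}
    - {"tx": 0.5, "ty": -0.26, "tz": -0.27, "twist": 0}
    - {"tx": 0.62, "ty": -0.31, "tz": -0.27, "twist": 0}
    - {"tx": 0.74, "ty": -0.37, "tz": -0.27, "twist": 0}
    - {"tx": 0.86, "ty": -0.43, "tz": -0.27, "twist": 0}

```text
t: 36.9
eef_pos: [0.4998, -0.0326, 0.2569]
ee_rot: [-3.141, 0.001, -1.549]
force: [0.5, -0.3, -1.0]
width: 0.0355
gripper_force: 35.0
```

>>> arm_command:
  commands:
    - {"tx": 0.1, "ty": -0.04, "tz": 0, "twist": 0}
    - {"tx": 0.2, "ty": -0.08, "tz": 0, "twist": 0}
    - {"tx": 0.28, "ty": -0.11, "tz": 0, "twist": 0}
    - {"tx": 0.34, "ty": -0.13, "tz": 0, "twist": 0}
    - {"tx": 0.38, "ty": -0.13, "tz": 0, "twist": 0}
    - {"tx": 0.4, "ty": -0.13, "tz": 0, "twist": 0}
    - {"tx": 0.4, "ty": -0.13, "tz": 0, "twist": 0}
    - {"tx": 0.4, "ty": -0.13, "tz": 0, "twist": 0}

```text
t: 37.57
eef_pos: [0.5341, -0.1298, 0.2564]
ee_rot: [3.142, 0.0, -1.549]
force: [-0.5, -0.0, -1.3]
width: 0.0351
gripper_force: 35.0
```

```bash
python3 - <<'E'
from h import *
grab_frame("scene");grab_frame("scene");print(get_state()["q"],get_state()["ee_rot"],tool()[0])
c=calibration("wrist");im=grab_frame("wrist");cv2.imwrite("pics/w15.png",im[:,:,::-1])
for q in("pocket0","carrier"):
  for d in spot_point(q,"wrist")[:4]:print(q,np.round(d["uv"],1),round(d["score"],2),ray("wrist",d["uv"],.024 if q!="carrier" else 0,c).round(4))
E
```

```text
[ 1.18629850e-01  1.17139359e-01 -1.68981175e-01 -1.82113639e-04
 -1.28422161e+00 -9.61051202e-02] [-3.14115733e+00  2.17485964e-04 -1.54832299e+00] [ 0.53430881 -0.12940164  0.25655975]
pocket0 [349.2 112.4] 0.96 [ 0.4535 -0.2039  0.024 ]
pocket0 [223.1 102.4] 0.75 [ 0.6001 -0.2117  0.024 ]
pocket0 [285.5 109.2] 0.63 [ 0.5278 -0.2058  0.024 ]
carrier [283.9 106.3] 0.83 [ 0.5295 -0.2087  0.    ]
```

View pics/w15.png

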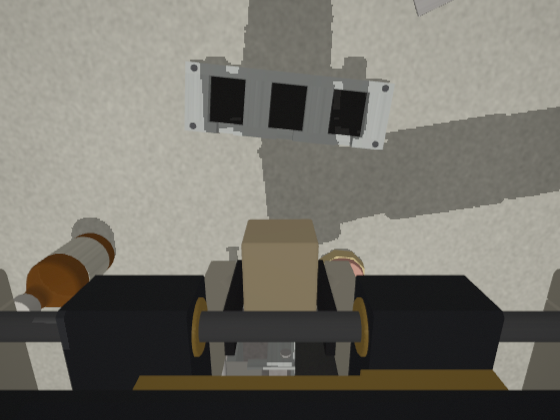

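The carrier lies across (187–390, 62–148) with its three dark pockets at (227,100), (288,107) and (349,112), rotated about 5° in the picture. The held blank's block is at (280,260). That was my last picture, so I'll find the slot side numerically.

```bash
python3 - <<'E'
from h import *
im=cv2.imread("pics/w15.png")[:,:,::-1].copy();c=calibration("wrist")
g=cv2.cvtColor(im,cv2.COLOR_RGB2GRAY);m=np.zeros_like(g);m[55:160,180:400]=(g[55:160,180:400]<45)
P=[]
for k in cv2.findContours(m,cv2.RETR_EXTERNAL,cv2.CHAIN_APPROX_NONE)[0]:
    if cv2.contourArea(k)<300:continue
    for z in(.006,.02):
        w=np.array([ray("wrist",p[0]+0.,z,c)[:2] for p in k])*1000
        r=cv2.minAreaRect(w.astype(np.float32));print(z,np.round(r[0],1),np.round(r[1],1),round(r[2],1))
    P.append(r[0])
P=np.array(sorted(P,key=lambda p:p[0]));v=P[-1]-P[0];th=np.arctan2(v[1],v[0]);print("dir",np.degrees(th),"len",np.linalg.norm(v)/2,P.mean(0))
cen=P.mean(0)/1000;ex=np.array([np.cos(th),np.sin(th)]);ey=np.array([-ex[1],ex[0]])
for z in(.02,):
  for v in range(44,-45,-4):
    row=[]
    for u in range(-120,121,5):
        p=cen+ex*u/1000+ey*v/1000;q=proj("wrist",[*p,z],c);row.append(int(cv2.getRectSubPix(g,(1,1),tuple(map(float,q)))[0,0]))
    print("%4d"%v,' '.join("%3d"%x for x in row))
E
```

```text
0.006 [ 453.3 -203. ] [50.8 39.2] 85.6
0.02 [ 455.9 -203.3] [49.2 37.9] 85.6
0.006 [ 526.  -208.5] [50.8 41.4] 85.7
0.02 [ 526.2 -208.7] [49.1 40.1] 85.7
0.006 [ 598.5 -214. ] [50.8 40. ] 85.7
0.02 [ 596.5 -214. ] [49.2 38.7] 85.7
dir -4.359144989675435 len 70.4626383884936 [ 526.22085571 -208.68527222]
  44 112 113 113 112 112 114 112 113 113 112 116 116 112 116 115 115 118 116 113 114 115 114 115 114 112 110 111 114 114 116 168 174 166 169 172 166 170 170 167 168 167 171 170 172 174 167 170 171 171
  40 111 112 114 114 115 116 120 116 109 111 111 112 112 116 116 116 114 117 114 112 117 114 115 112 110 113 112 114 112 112 172 173 165 163 169 165 168 173 171 169 166 169 170 171 175 168 166 171 172
  36 148 173 131 174 174 174 175 175 115 177 176 129 111 111 112 111 111 111 111 112 112 113 103 111 112 111 111 111 111 111 111 112 111 112 118 178 177 176 177 177  96 111 111 149 175 174 130 174 175
  32 142 166  79 173 174 174 175 176  99 177 177 177 111 111 111 111 111 111 112 112 112 112 107 111 111 111 112 112 112 112 112 112 112 112 112 112 113 177 168 158  96 111 110 112 174 161  80
[... 3127 characters left out ...]
2 113 113 113 113 113 113 113 114 114 115 114 149 177 170 115 115 116 116 116 116 166  78 177 175
 -36 170 173 149 173 174 174 140 112 112 113 113 113 112 112 113 112 113 112 113 112 113 113 112 113 113 112 113 113 114 113 114 113 115 114 114 114 175 177 177 115 115 115 116 115 116 176 153 177 172
 -40 173 169 124 123 112 117 139 115 112 113 111 113 114 110 119 114 114 115 115 114 113 111 113 115 113 115 113 113 114 112 115 115 112 115 114 119 141 152 115 112 119 114 117 114 122 113 129 167 170
 -44 169 164 167 169 168 169 171 134 113 111 115 113 111 112 118 112 117 114 113 109 117 116 110 114 115 117 116 113 113 114 111 112 114 113 114 117 171 173 175 113 115 113 113 115 170 173 173 172 166
```

Only the +y wall shows slot edges (u about -80, -10 and 80), so the stems point to world +y. The carrier centre is (0.526,-0.2086), at -4.36°. I'll put the first blank in the far pocket at (0.598,-0.214).

```bash
python3 - <<'E'
from h import *
print(delta([.598,-.2147,.09],-1.647))
E
```

```text
[0.347, -0.246, 0.666, 0.031]
```

>>> arm_command:
  commands:
    - {"tx": 0.06, "ty": -0.04, "tz": 0, "twist": 0.01}
    - {"tx": 0.14, "ty": -0.1, "tz": 0.03, "twist": 0.02}
    - {"tx": 0.23, "ty": -0.16, "tz": 0.1, "twist": 0.031}
    - {"tx": 0.3, "ty": -0.21, "tz": 0.2, "twist": 0.031}
    - {"tx": 0.347, "ty": -0.246, "tz": 0.32, "twist": 0.031}
    - {"tx": 0.347, "ty": -0.246, "tz": 0.46, "twist": 0.031}
    - {"tx": 0.347, "ty": -0.246, "tz": 0.58, "twist": 0.031}
    - {"tx": 0.347, "ty": -0.246, "tz": 0.65, "twist": 0.031}

```text
t: 38.48
eef_pos: [0.5959, -0.215, 0.0897]
ee_rot: [3.137, 0.001, -1.647]
force: [0.1, -0.3, -2.9]
width: 0.0353
gripper_force: 35.0
```

```bash
python3 - <<'E'
from h import *
grab_frame("scene");grab_frame("scene");p,r=tool();s=get_state();print(p,s["ee_rot"],s["width"],delta([.598,-.2147,.02],-1.647))
c=calibration("wrist");im=grab_frame("wrist")
# block underside front edge: tan mask in hand
h=cv2.cvtColor(im,cv2.COLOR_RGB2HSV)
m=(h[...,0]>10)&(h[...,0]<28)&(h[...,1]>45)&(h[...,2]>90)
for col in(255,270,285,305):
    r0=np.where(m[150:300,col])[0];print(col,r0[:1]+150,h[150+r0[0]:150+r0[0]+40:4,col,2] if len(r0) else None)
ys=m[225:240].any(0);print(np.where(ys)[0][[0,-1]])
print("expected front bottom row",proj("wrist",p+r.apply([.023,0,-.0057]),c),proj("wrist",p+r.apply([.023,0,-.0417]),c))
E
```

```text
[ 0.59533543 -0.21480507  0.0898545 ] [ 3.13455764e+00  5.39945273e-04 -1.64665119e+00] 0.03571260623068004 [-0.001, -0.013, 0.279, 0.0]
255 [219] [ 98 123 123 123 123 123 135 141 141 140]
270 [219] [ 98 123 123 123 123 123 136 141 140 140]
285 [219] [ 98 123 123 123 123 123 136 141 141 141]
305 [219] [122 123 123 123 123 123 136 141 140 140]
[243 316]
expected front bottom row [277.30782387 218.54548863] [276.86155411 243.75257644]
```

>>> arm_command:
  commands:
    - {"tx": 0, "ty": 0, "tz": 0.03, "twist": 0}
    - {"tx": 0, "ty": 0, "tz": 0.07, "twist": 0}
    - {"tx": 0, "ty": 0, "tz": 0.11, "twist": 0}
    - {"tx": 0, "ty": 0, "tz": 0.15, "twist": 0}
    - {"tx": 0, "ty": 0, "tz": 0.19, "twist": 0}
    - {"tx": 0, "ty": 0, "tz": 0.22, "twist": 0}
    - {"tx": 0, "ty": 0, "tz": 0.24, "twist": 0}
    - {"tx": 0, "ty": 0, "tz": 0.24, "twist": 0}

```text
t: 39.3
eef_pos: [0.597, -0.2155, 0.0322]
ee_rot: [3.139, 0.0, -1.647]
force: [-0.4, 0.2, -1.3]
width: 0.0358
gripper_force: 35.0
```

```bash
python3 - <<'E'
from h import *
grab_frame("scene");grab_frame("scene");s=get_state();print(tool()[0],s["ee_rot"],s["force"],delta([.598,-.2147,.001],-1.647))
E
```

```text
[ 0.59798623 -0.21566312  0.03366388] [ 3.14131541e+00 -1.82330546e-04 -1.64643369e+00] [ 0.28781693  0.16497308 -0.95514079] [-0.004, 0.0, 0.131, 0.0]
```

>>> arm_command:
  commands:
    - {"tx": -0.003, "ty": 0, "tz": 0.02, "twist": 0}
    - {"tx": -0.003, "ty": 0, "tz": 0.04, "twist": 0}
    - {"tx": -0.003, "ty": 0, "tz": 0.06, "twist": 0}
    - {"tx": -0.003, "ty": 0, "tz": 0.075, "twist": 0}
    - {"tx": -0.003, "ty": 0, "tz": 0.09, "twist": 0}
    - {"tx": -0.003, "ty": 0, "tz": 0.1, "twist": 0}
    - {"tx": -0.003, "ty": 0, "tz": 0.11, "twist": 0}
    - {"tx": -0.003, "ty": 0, "tz": 0.11, "twist": 0}

```text
t: 40.07
eef_pos: [0.5977, -0.2148, 0.0056]
ee_rot: [3.141, 0.0, -1.647]
force: [0.2, 0.6, -2.0]
width: 0.0352
gripper_force: 35.0
```

>>> arm_command:
  commands:
    - {"tx": 0, "ty": 0, "tz": 0.004, "twist": 0}
    - {"tx": 0, "ty": 0, "tz": 0.008, "twist": 0}
    - {"tx": 0, "ty": 0, "tz": 0.012, "twist": 0}
    - {"tx": 0, "ty": 0, "tz": 0.016, "twist": 0}
    - {"tx": 0, "ty": 0, "tz": 0.02, "twist": 0}
    - {"tx": 0, "ty": 0, "tz": 0.02, "twist": 0}
    - {"tx": 0, "ty": 0, "tz": 0.02, "twist": 0}
    - {"tx": 0, "ty": 0, "tz": 0.02, "twist": 0}

```text
t: 40.73
eef_pos: [0.598, -0.2148, 0.0013]
ee_rot: [-3.142, -0.0, -1.647]
force: [0.3, -0.5, -1.4]
width: 0.036
gripper_force: 35.0
```

It went in with no contact force. Lowering 1 mm more, then release and rise.

>>> arm_command:
  commands:
    - {"tx": 0, "ty": 0, "tz": 0.002, "twist": 0}
    - {"tx": 0, "ty": 0, "tz": 0.004, "twist": 0}
    - {"tx": 0, "ty": 0, "tz": 0.005, "twist": 0}
    - {"tx": 0, "ty": 0, "tz": 0.005, "twist": 0}
    - {"tx": 0, "ty": 0, "tz": 0.005, "twist": 0}
    - {"tx": 0, "ty": 0, "tz": 0.005, "twist": 0}
    - {"tx": 0, "ty": 0, "tz": 0.005, "twist": 0}
    - {"tx": 0, "ty": 0, "tz": 0.005, "twist": 0}

```text
t: 41.4
eef_pos: [0.598, -0.2149, 0.0003]
ee_rot: [-3.141, -0.0, -1.646]
force: [-1.9, 1.0, 5.5]
width: 0.0359
gripper_force: 35.0
```

>>> arm_command:
  commands:
    - {"tx": 0, "ty": 0, "tz": 0, "twist": 0}
    - {"tx": 0, "ty": 0, "tz": 0, "twist": 0}
    - {"tx": 0, "ty": 0, "tz": 0, "twist": 0}
    - {"tx": 0, "ty": 0, "tz": -0.04, "twist": 0}
    - {"tx": 0, "ty": 0, "tz": -0.12, "twist": 0}
    - {"tx": 0, "ty": 0, "tz": -0.25, "twist": 0}
    - {"tx": 0, "ty": 0, "tz": -0.4, "twist": 0}
    - {"tx": 0, "ty": 0, "tz": -0.55, "twist": 0}
  claw: 0.62

```text
t: 42.07
eef_pos: [0.5974, -0.2148, 0.1393]
ee_rot: [3.141, -0.0, -1.646]
force: [1.5, 0.7, 0.5]
width: 0.0545
gripper_force: 0.0
```

>>> arm_command:
  commands:
    - {"tx": -0.1, "ty": 0.05, "tz": -0.1, "twist": 0}
    - {"tx": -0.2, "ty": 0.1, "tz": -0.2, "twist": 0}
    - {"tx": -0.3, "ty": 0.15, "tz": -0.3, "twist": 0}
    - {"tx": -0.36, "ty": 0.2, "tz": -0.4, "twist": 0}
    - {"tx": -0.38, "ty": 0.24, "tz": -0.45, "twist": 0}
    - {"tx": -0.38, "ty": 0.24, "tz": -0.45, "twist": 0}
    - {"tx": -0.38, "ty": 0.24, "tz": -0.45, "twist": 0}
    - {"tx": -0.38, "ty": 0.24, "tz": -0.45, "twist": 0}

```text
t: 42.73
eef_pos: [0.5449, -0.1158, 0.2493]
ee_rot: [3.141, 0.0, -1.647]
force: [-0.4, -0.1, 0.1]
width: 0.0545
gripper_force: 0.0
```

```bash
python3 - <<'E'
from h import *
grab_frame("scene");print(tool()[0]);c=calibration("wrist");im=grab_frame("wrist");cv2.imwrite("pics/w16.png",im[:,:,::-1])
blocks(c,im,.042)
for q in("blank0","stem0"):
  for d in spot_point(q,"wrist")[:3]:print(q,np.round(d["uv"]),round(d["score"],2),ray("wrist",d["uv"],.024,c).round(4))
g=cv2.cvtColor(im,cv2.COLOR_RGB2GRAY)
for u in(-72,0):
    p=[.5261+.9971*u/1e3,-.2086-.076*u/1e3,.006];q=proj("wrist",p,c);print(u,q.round(),g[int(q[1]),int(q[0])])
print(delta([.39,.14,.22],-1.571))
E
```

```text
[ 0.54488927 -0.11601289  0.24874132]
blank0 [222.  90.] 0.98 [ 0.5997 -0.2174  0.024 ]
stem0 [230. 127.] 0.71 [ 0.596  -0.1774  0.024 ]
-72 [349.  94.] 17
0 [288.  94.] 17
[-0.974, 0.697, 0.116, -0.024]
```

Contact came exactly at floor height, and the stem reads at (0.596,-0.177), in its slot. Back for the second blank.

>>> arm_command:
  commands:
    - {"tx": -0.1, "ty": 0.07, "tz": 0, "twist": 0}
    - {"tx": -0.22, "ty": 0.15, "tz": 0, "twist": -0.01}
    - {"tx": -0.36, "ty": 0.24, "tz": 0, "twist": -0.024}
    - {"tx": -0.5, "ty": 0.34, "tz": 0, "twist": -0.024}
    - {"tx": -0.64, "ty": 0.44, "tz": 0, "twist": -0.024}
    - {"tx": -0.76, "ty": 0.54, "tz": 0, "twist": -0.024}
    - {"tx": -0.88, "ty": 0.62, "tz": 0, "twist": -0.024}
    - {"tx": -0.974, "ty": 0.67, "tz": 0, "twist": -0.024}

```text
t: 43.6
eef_pos: [0.3951, 0.1413, 0.2498]
ee_rot: [3.141, 0.0, -1.571]
force: [1.4, 0.5, -0.6]
width: 0.0546
gripper_force: 0.0
```

>>> arm_command:
  commands:
    - {"tx": -0.04, "ty": 0, "tz": 0, "twist": 0}
    - {"tx": -0.08, "ty": 0, "tz": 0.02, "twist": 0}
    - {"tx": -0.12, "ty": 0, "tz": 0.06, "twist": 0}
    - {"tx": -0.16, "ty": 0, "tz": 0.1, "twist": 0}
    - {"tx": -0.2, "ty": 0, "tz": 0.1, "twist": 0}
    - {"tx": -0.22, "ty": 0, "tz": 0.1, "twist": 0}
    - {"tx": -0.22, "ty": 0, "tz": 0.1, "twist": 0}
    - {"tx": -0.22, "ty": 0, "tz": 0.1, "twist": 0}

```text
t: 44.27
eef_pos: [0.3971, 0.1949, 0.225]
ee_rot: [3.141, -0.0, -1.571]
force: [0.9, 0.1, -0.2]
width: 0.054
gripper_force: 0.0
```

```bash
python3 - <<'E'
from h import *
grab_frame("scene");print(get_state()["ee_rot"],tool()[0]);c,im=look("w17");B=blocks(c,im)
if B:
    x,y,t=B[0][:3];print(delta([x,y-.001,.07],-np.pi/2+np.radians(t-90)))
E
```

```text
[-3.14150686e+00 -9.16254306e-05 -1.57142603e+00] [0.3970067  0.19474642 0.22514352]
blank0 [253.6 214.4] 0.77 [0.4265 0.237  0.023 ]
stem0 [247.1 244.6] 0.83 [0.4353 0.2757 0.023 ]
region [234. 192. 273. 248.] 0.86 [array([250.2, 220.2]), array([31.8, 53.7]), np.float64(7.1)]
block xy 0.4287 0.2398 yaw 82.5 sides 46.4 35.6 px [251. 221.]
[-0.176, -0.127, 0.621, 0.041]
```

The second blank has been knocked aside to (0.429,0.240), yaw 82.5°, too close to the bail for the gripper body. I'll push it towards the robot again, with the fingers shut.

```bash
python3 - <<'E'
from h import *
print(delta([.463,.24,.2251],-3.1416))
E
```

```text
[-0.181, -0.265, 0.001, 0.5]
```

>>> arm_command:
  commands:
    - {"tx": -0.04, "ty": -0.05, "tz": -0.05, "twist": 0.03}
    - {"tx": -0.08, "ty": -0.1, "tz": -0.1, "twist": 0.065}
    - {"tx": -0.12, "ty": -0.15, "tz": -0.15, "twist": 0.1}
    - {"tx": -0.16, "ty": -0.2, "tz": -0.15, "twist": 0.14}
    - {"tx": -0.18, "ty": -0.25, "tz": -0.15, "twist": 0.18}
    - {"tx": -0.18, "ty": -0.264, "tz": -0.15, "twist": 0.22}
    - {"tx": -0.18, "ty": -0.264, "tz": -0.15, "twist": 0.26}
    - {"tx": -0.18, "ty": -0.264, "tz": -0.15, "twist": 0.29}
  claw: 0

```text
t: 45.23
eef_pos: [0.463, 0.2398, 0.2623]
ee_rot: [-3.142, -0.0, -2.489]
force: [0.2, -0.4, 0.1]
width: 0.0065
gripper_force: 0.0
```

>>> arm_command:
  commands:
    - {"tx": 0, "ty": 0, "tz": 0, "twist": 0.03}
    - {"tx": 0, "ty": 0, "tz": 0, "twist": 0.07}
    - {"tx": 0, "ty": 0, "tz": 0.02, "twist": 0.11}
    - {"tx": 0, "ty": 0, "tz": 0.06, "twist": 0.15}
    - {"tx": 0, "ty": 0, "tz": 0.13, "twist": 0.19}
    - {"tx": 0, "ty": 0, "tz": 0.2, "twist": 0.21}
    - {"tx": 0, "ty": 0, "tz": 0.28, "twist": 0.21}
    - {"tx": 0, "ty": 0, "tz": 0.3, "twist": 0.21}

```text
t: 45.9
eef_pos: [0.4614, 0.2387, 0.1848]
ee_rot: [-3.139, -0.003, 3.14]
force: [0.2, -0.3, -0.6]
width: 0.0004
gripper_force: 0.0
```

```bash
python3 - <<'E'
from h import *
grab_frame("scene");print(get_state()["ee_rot"],tool()[0],get_state()["width"],delta([.463,.239,.04],-3.1416));c,im=look("w18");blocks(c,im)
E
```

```text
[-3.13904498e+00 -3.04457268e-03  3.14126097e+00] [0.46159156 0.23878543 0.1852319 ] 0.00041575265805851835 [-0.007, 0.002, 0.581, -0.0]
blank0 [278.7 157.8] 0.72 [0.4301 0.2382 0.023 ]
blank0 [316.6 163.3] 0.63 [0.4357 0.2768 0.023 ]
blank0 [ 58.8 361.6] 0.62 [ 0.6822 -0.0346  0.023 ]
stem0 [317.7 163.2] 0.97 [0.4356 0.2779 0.023 ]
region [257. 133. 322. 180.] 0.63 [array([287.3, 157.5]), array([59.8, 40. ]), np.float64(7.4)]
block xy 0.4283 0.2404 yaw 83.0 sides 45.2 36.2 px [285. 159.]
block xy 0.4138 0.0397 yaw 74.1 sides 47.7 16.4 px [ 71. 144.]
```

>>> arm_command:
  commands:
    - {"tx": -0.006, "ty": -0.004, "tz": 0.08, "twist": 0}
    - {"tx": -0.006, "ty": -0.004, "tz": 0.17, "twist": 0}
    - {"tx": -0.006, "ty": -0.004, "tz": 0.26, "twist": 0}
    - {"tx": -0.006, "ty": -0.004, "tz": 0.35, "twist": 0}
    - {"tx": -0.006, "ty": -0.004, "tz": 0.44, "twist": 0}
    - {"tx": -0.006, "ty": -0.004, "tz": 0.52, "twist": 0}
    - {"tx": -0.006, "ty": -0.004, "tz": 0.57, "twist": 0}
    - {"tx": -0.006, "ty": -0.004, "tz": 0.58, "twist": 0}

```text
t: 46.87
eef_pos: [0.4636, 0.2383, 0.0411]
ee_rot: [-3.14, -0.002, 3.141]
force: [-0.7, 0.3, -0.8]
width: 0.0003
gripper_force: 0.0
```

>>> arm_command:
  commands:
    - {"tx": 0, "ty": 0, "tz": 0.04, "twist": 0}
    - {"tx": 0, "ty": 0, "tz": 0.08, "twist": 0}
    - {"tx": 0, "ty": 0, "tz": 0.12, "twist": 0}
    - {"tx": 0, "ty": 0, "tz": 0.15, "twist": 0}
    - {"tx": 0, "ty": 0, "tz": 0.17, "twist": 0}
    - {"tx": 0, "ty": 0, "tz": 0.19, "twist": 0}
    - {"tx": 0, "ty": 0, "tz": 0.2, "twist": 0}
    - {"tx": 0, "ty": 0, "tz": 0.2, "twist": 0}

```text
t: 47.53
eef_pos: [0.4641, 0.2387, -0.008]
ee_rot: [-3.141, -0.001, 3.141]
force: [0.2, 0.2, -0.1]
width: 0.0002
gripper_force: 0.0
```

Push 48 mm, back off, rise and turn back.

>>> arm_command:
  commands:
    - {"tx": 0.012, "ty": 0, "tz": 0, "twist": 0}
    - {"tx": 0.024, "ty": 0, "tz": 0, "twist": 0}
    - {"tx": 0.036, "ty": 0, "tz": 0, "twist": 0}
    - {"tx": 0.048, "ty": 0, "tz": 0, "twist": 0}
    - {"tx": 0.06, "ty": 0, "tz": 0, "twist": 0}
    - {"tx": 0.072, "ty": 0, "tz": 0, "twist": 0}
    - {"tx": 0.084, "ty": 0, "tz": 0, "twist": 0}
    - {"tx": 0.096, "ty": 0, "tz": 0, "twist": 0}

```text
t: 48.2
eef_pos: [0.44, 0.2389, -0.0074]
ee_rot: [3.142, 0.0, 3.141]
force: [0.8, 1.3, 0.5]
width: 0.0008
gripper_force: 0.5
```

>>> arm_command:
  commands:
    - {"tx": 0.012, "ty": 0, "tz": 0, "twist": 0}
    - {"tx": 0.024, "ty": 0, "tz": 0, "twist": 0}
    - {"tx": 0.036, "ty": 0, "tz": 0, "twist": 0}
    - {"tx": 0.048, "ty": 0, "tz": 0, "twist": 0}
    - {"tx": 0.06, "ty": 0, "tz": 0, "twist": 0}
    - {"tx": 0.072, "ty": 0, "tz": 0, "twist": 0}
    - {"tx": 0.084, "ty": 0, "tz": 0, "twist": 0}
    - {"tx": 0.094, "ty": 0, "tz": 0, "twist": 0}

```text
t: 48.87
eef_pos: [0.4165, 0.239, -0.0074]
ee_rot: [3.141, 0.0, 3.141]
force: [1.8, -0.3, 0.4]
width: 0.0002
gripper_force: 0.8
```

>>> arm_command:
  commands:
    - {"tx": -0.02, "ty": 0, "tz": 0, "twist": 0}
    - {"tx": -0.02, "ty": 0, "tz": -0.05, "twist": 0}
    - {"tx": -0.02, "ty": 0, "tz": -0.15, "twist": 0}
    - {"tx": -0.02, "ty": 0, "tz": -0.28, "twist": 0}
    - {"tx": -0.02, "ty": 0, "tz": -0.44, "twist": 0}
    - {"tx": -0.02, "ty": 0, "tz": -0.6, "twist": 0}
    - {"tx": -0.02, "ty": 0, "tz": -0.75, "twist": 0}
    - {"tx": -0.02, "ty": 0, "tz": -0.9, "twist": 0}

```text
t: 49.53
eef_pos: [0.4214, 0.2383, 0.2195]
ee_rot: [3.142, -0.0, 3.141]
force: [-0.2, 1.3, -0.4]
width: 0.0009
gripper_force: 0.0
```

>>> arm_command:
  commands:
    - {"tx": 0.02, "ty": 0.03, "tz": 0, "twist": -0.03}
    - {"tx": 0.05, "ty": 0.07, "tz": 0, "twist": -0.07}
    - {"tx": 0.08, "ty": 0.1, "tz": 0, "twist": -0.11}
    - {"tx": 0.1, "ty": 0.13, "tz": 0, "twist": -0.15}
    - {"tx": 0.1, "ty": 0.16, "tz": 0, "twist": -0.19}
    - {"tx": 0.1, "ty": 0.18, "tz": 0, "twist": -0.23}
    - {"tx": 0.1, "ty": 0.18, "tz": 0, "twist": -0.26}
    - {"tx": 0.1, "ty": 0.18, "tz": 0, "twist": -0.28}
  claw: 0.62

```text
t: 50.2
eef_pos: [0.3965, 0.2839, 0.2171]
ee_rot: [3.141, -0.001, -2.256]
force: [0.3, 1.1, -0.6]
width: 0.0483
gripper_force: 0.0
```

>>> arm_command:
  commands:
    - {"tx": 0, "ty": 0, "tz": 0, "twist": -0.03}
    - {"tx": 0, "ty": 0, "tz": 0, "twist": -0.07}
    - {"tx": 0, "ty": 0, "tz": 0, "twist": -0.11}
    - {"tx": 0, "ty": 0, "tz": 0, "twist": -0.15}
    - {"tx": 0, "ty": 0, "tz": 0, "twist": -0.19}
    - {"tx": 0, "ty": 0, "tz": 0, "twist": -0.22}
    - {"tx": 0, "ty": 0, "tz": 0, "twist": -0.22}
    - {"tx": 0, "ty": 0, "tz": 0, "twist": -0.22}

```text
t: 50.87
eef_pos: [0.3967, 0.2837, 0.2172]
ee_rot: [3.141, -0.001, -1.574]
force: [-0.2, -0.1, 0.1]
width: 0.0544
gripper_force: 0.0
```

```bash
python3 - <<'E'
from h import *
grab_frame("scene");print(get_state()["ee_rot"],tool()[0]);c,im=look("w19");B=blocks(c,im)
for b in B:
    x,y,t=b[:3];print(delta([x,y-.001,.07],-np.pi/2+np.radians(t-90)))
E
```

```text
[ 3.14109767e+00 -4.25459040e-04 -1.57485742e+00] [0.39671825 0.28371983 0.21731404]
blank0 [289.2 136.9] 0.86 [0.3847 0.2353 0.023 ]
stem0 [288.5 175.1] 0.97 [0.3853 0.2772 0.023 ]
stem0 [289.2 134.2] 0.69 [0.3847 0.2324 0.023 ]
region [273. 115. 311. 174.] 0.84 [array([288.6, 144.9]), array([34.4, 56.5]), np.float64(1.4)]
block xy 0.3858 0.2528 yaw 179.8 sides 34.8 15.7 px [288. 155.]
[0.129, 0.044, 0.59, -0.499]
```

The blank is now at about (0.3855,0.239), squared. Part of it is in shadow, so I'll re-segment with a lower brightness threshold.

```bash
sed -i 's/h\[...,2\]>150/h[...,2]>V/; s/amin=250,show=True/amin=250,show=True,V=150/' h.py; python3 - <<'E'
from h import *
im=cv2.imread("pics/w19.png")[:,:,::-1].copy();c=calibration("wrist")
h=cv2.cvtColor(im,cv2.COLOR_RGB2HSV);print(h[110:182:4,289].tolist())
blocks(c,im,V=60)
print(delta([.3857,.239,.07],-1.571))
E
```

```text
[[60, 10, 26], [0, 10, 26], [20, 72, 138], [20, 67, 149], [20, 68, 150], [20, 68, 150], [20, 68, 149], [20, 68, 149], [20, 68, 149], [20, 68, 149], [21, 54, 223], [20, 53, 223], [20, 56, 218], [21, 53, 220], [20, 8, 191], [20, 8, 191], [20, 9, 167], [30, 12, 41]]
block xy 0.3854 0.2374 yaw 89.9 sides 46.8 35.9 px [289. 140.]
[0.18, 0.044, 0.59, -0.0]
```

>>> arm_command:
  commands:
    - {"tx": 0.04, "ty": 0.01, "tz": 0.1, "twist": 0}
    - {"tx": 0.08, "ty": 0.02, "tz": 0.2, "twist": 0}
    - {"tx": 0.12, "ty": 0.03, "tz": 0.3, "twist": 0}
    - {"tx": 0.16, "ty": 0.044, "tz": 0.4, "twist": 0}
    - {"tx": 0.184, "ty": 0.044, "tz": 0.5, "twist": 0}
    - {"tx": 0.184, "ty": 0.044, "tz": 0.56, "twist": 0}
    - {"tx": 0.184, "ty": 0.044, "tz": 0.59, "twist": 0}
    - {"tx": 0.184, "ty": 0.044, "tz": 0.59, "twist": 0}

```text
t: 51.83
eef_pos: [0.3852, 0.2372, 0.0688]
ee_rot: [3.14, -0.002, -1.572]
force: [0.3, 0.7, 0.3]
width: 0.054
gripper_force: 0.0
```

>>> arm_command:
  commands:
    - {"tx": 0, "ty": 0, "tz": 0.05, "twist": 0}
    - {"tx": 0, "ty": 0, "tz": 0.1, "twist": 0}
    - {"tx": 0, "ty": 0, "tz": 0.15, "twist": 0}
    - {"tx": 0, "ty": 0, "tz": 0.2, "twist": 0}
    - {"tx": 0, "ty": 0, "tz": 0.24, "twist": 0}
    - {"tx": 0, "ty": 0, "tz": 0.27, "twist": 0}
    - {"tx": 0, "ty": 0, "tz": 0.285, "twist": 0}
    - {"tx": 0, "ty": 0, "tz": 0.285, "twist": 0}

```text
t: 52.5
eef_pos: [0.3859, 0.2382, -0.0013]
ee_rot: [3.141, -0.0, -1.571]
force: [-0.7, -0.1, 1.1]
width: 0.0544
gripper_force: 0.0
```

>>> arm_command:
  commands:
    - {"tx": 0, "ty": 0, "tz": 0, "twist": 0}
    - {"tx": 0, "ty": 0, "tz": 0, "twist": 0}
    - {"tx": 0, "ty": 0, "tz": 0, "twist": 0}
    - {"tx": 0, "ty": 0, "tz": 0, "twist": 0}
    - {"tx": 0, "ty": 0, "tz": 0, "twist": 0}
    - {"tx": 0, "ty": 0, "tz": 0, "twist": 0}
    - {"tx": 0, "ty": 0, "tz": 0, "twist": 0}
    - {"tx": 0, "ty": 0, "tz": 0, "twist": 0}
  claw: 0
  grip_force: 35

```text
t: 53.17
eef_pos: [0.3861, 0.2383, -0.0007]
ee_rot: [-3.141, 0.001, -1.571]
force: [-0.9, 0.0, 6.9]
width: 0.0355
gripper_force: 35.0
```

>>> arm_command:
  commands:
    - {"tx": 0, "ty": 0, "tz": -0.03, "twist": 0}
    - {"tx": 0, "ty": 0, "tz": -0.08, "twist": 0}
    - {"tx": 0, "ty": 0, "tz": -0.15, "twist": 0}
    - {"tx": 0, "ty": 0, "tz": -0.25, "twist": 0}
    - {"tx": 0, "ty": 0, "tz": -0.37, "twist": 0}
    - {"tx": 0, "ty": 0, "tz": -0.5, "twist": 0}
    - {"tx": 0, "ty": 0, "tz": -0.64, "twist": 0}
    - {"tx": 0, "ty": 0, "tz": -0.76, "twist": 0}

```text
t: 53.83
eef_pos: [0.3855, 0.2374, 0.1913]
ee_rot: [-3.141, 0.001, -1.571]
force: [0.9, 1.5, -1.4]
width: 0.0352
gripper_force: 35.0
```

```bash
python3 - <<'E'
from h import *
print(delta([.49,-.01,.24],-1.61),delta([.5261,-.2093,.2],-1.647))
E
```

```text
[0.989, -0.419, -0.195, 0.012] [1.787, -0.563, -0.035, 0.024]
```

>>> arm_command:
  commands:
    - {"tx": 0.08, "ty": -0.03, "tz": -0.04, "twist": 0}
    - {"tx": 0.2, "ty": -0.08, "tz": -0.08, "twist": 0}
    - {"tx": 0.33, "ty": -0.14, "tz": -0.12, "twist": 0}
    - {"tx": 0.46, "ty": -0.2, "tz": -0.16, "twist": 0}
    - {"tx": 0.6, "ty": -0.26, "tz": -0.195, "twist": 0}
    - {"tx": 0.74, "ty": -0.32, "tz": -0.195, "twist": 0}
    - {"tx": 0.87, "ty": -0.37, "tz": -0.195, "twist": 0}
    - {"tx": 0.98, "ty": -0.42, "tz": -0.195, "twist": 0}

```text
t: 54.5
eef_pos: [0.4903, -0.0094, 0.2379]
ee_rot: [3.141, 0.0, -1.572]
force: [0.9, 0.2, -1.5]
width: 0.0356
gripper_force: 35.0
```

>>> arm_command:
  commands:
    - {"tx": 0.13, "ty": -0.03, "tz": 0, "twist": 0.01}
    - {"tx": 0.26, "ty": -0.06, "tz": 0, "twist": 0.02}
    - {"tx": 0.4, "ty": -0.09, "tz": 0, "twist": 0.024}
    - {"tx": 0.54, "ty": -0.11, "tz": 0, "twist": 0.024}
    - {"tx": 0.67, "ty": -0.13, "tz": 0.03, "twist": 0.024}
    - {"tx": 0.76, "ty": -0.143, "tz": 0.12, "twist": 0.024}
    - {"tx": 0.807, "ty": -0.143, "tz": 0.24, "twist": 0.024}
    - {"tx": 0.807, "ty": -0.143, "tz": 0.36, "twist": 0.024}

```text
t: 55.17
eef_pos: [0.5259, -0.2112, 0.1468]
ee_rot: [-3.141, 0.0, -1.649]
force: [-0.1, 0.2, -2.9]
width: 0.0357
gripper_force: 35.0
```

```bash
python3 - <<'E'
from h import *
grab_frame("scene");grab_frame("scene");p,r=tool();s=get_state();print(p,s["ee_rot"],s["width"],delta([.5263,-.2092,.034],-1.647))
c=calibration("wrist");im=grab_frame("wrist")
h=cv2.cvtColor(im,cv2.COLOR_RGB2HSV)
m=(h[...,0]>10)&(h[...,0]<28)&(h[...,1]>45)&(h[...,2]>90)
for col in(255,270,285,305):
    r0=np.where(m[200:300,col])[0];print(col,r0[:1]+200,h[200+r0[0]:200+r0[0]+40:4,col,2] if len(r0) else None)
print(proj("wrist",p+r.apply([.023,0,-.0057]),c),proj("wrist",p+r.apply([.023,0,-.0417]),c))
E
```

```text
[ 0.52199547 -0.2088047   0.14257261] [ 3.13162334e+00  1.44923429e-03 -1.64933538e+00] 0.03547591667343736 [0.001, -0.022, 0.434, -0.001]
255 [219] [119 119 119 119 119 119 135 136 136 136]
270 [219] [119 119 119 118 119 118 135 136 136 136]
285 [219] [119 119 119 119 119 119 134 137 137 136]
305 [219] [119 119 119 119 119 118 134 137 136 136]
[277.29228876 218.50726872] [276.84302287 243.70658612]
```

>>> arm_command:
  commands:
    - {"tx": 0, "ty": 0, "tz": 0.03, "twist": 0}
    - {"tx": 0, "ty": 0, "tz": 0.08, "twist": 0}
    - {"tx": 0, "ty": 0, "tz": 0.15, "twist": 0}
    - {"tx": 0, "ty": 0, "tz": 0.23, "twist": 0}
    - {"tx": 0, "ty": 0, "tz": 0.31, "twist": 0}
    - {"tx": 0, "ty": 0, "tz": 0.38, "twist": 0}
    - {"tx": 0, "ty": 0, "tz": 0.42, "twist": 0}
    - {"tx": 0, "ty": 0, "tz": 0.43, "twist": 0}

```text
t: 55.98
eef_pos: [0.5266, -0.2083, 0.0398]
ee_rot: [3.141, -0.0, -1.646]
force: [0.1, -1.0, -1.6]
width: 0.0355
gripper_force: 35.0
```

```bash
python3 - <<'E'
from h import *
grab_frame("scene");grab_frame("scene");s=get_state();print(tool()[0],s["ee_rot"],s["force"],delta([.5263,-.2092,.001],-1.647))
E
```

```text
[ 0.52719326 -0.2086977   0.04095119] [-3.14059636e+00 -3.13525768e-04 -1.64556961e+00] [-0.26328439  0.10159213 -0.73556451] [0.002, 0.004, 0.16, 0.0]
```

>>> arm_command:
  commands:
    - {"tx": 0.002, "ty": 0.004, "tz": 0.03, "twist": 0}
    - {"tx": 0.002, "ty": 0.004, "tz": 0.06, "twist": 0}
    - {"tx": 0.002, "ty": 0.004, "tz": 0.085, "twist": 0}
    - {"tx": 0.002, "ty": 0.004, "tz": 0.105, "twist": 0}
    - {"tx": 0.002, "ty": 0.004, "tz": 0.12, "twist": 0}
    - {"tx": 0.002, "ty": 0.004, "tz": 0.13, "twist": 0}
    - {"tx": 0.002, "ty": 0.004, "tz": 0.138, "twist": 0}
    - {"tx": 0.002, "ty": 0.004, "tz": 0.138, "twist": 0}

```text
t: 56.75
eef_pos: [0.5251, -0.2093, 0.0051]
ee_rot: [3.141, -0.0, -1.647]
force: [-0.2, -1.0, -2.2]
width: 0.0355
gripper_force: 35.0
```

>>> arm_command:
  commands:
    - {"tx": 0, "ty": 0, "tz": 0.005, "twist": 0}
    - {"tx": 0, "ty": 0, "tz": 0.01, "twist": 0}
    - {"tx": 0, "ty": 0, "tz": 0.015, "twist": 0}
    - {"tx": 0, "ty": 0, "tz": 0.02, "twist": 0}
    - {"tx": 0, "ty": 0, "tz": 0.023, "twist": 0}
    - {"tx": 0, "ty": 0, "tz": 0.025, "twist": 0}
    - {"tx": 0, "ty": 0, "tz": 0.025, "twist": 0}
    - {"tx": 0, "ty": 0, "tz": 0.025, "twist": 0}

```text
t: 57.42
eef_pos: [0.5254, -0.2094, 0.0004]
ee_rot: [-3.141, -0.0, -1.646]
force: [-3.9, 2.7, 9.2]
width: 0.0356
gripper_force: 35.0
```

It touched the pocket floor at the right height. Release, rise and verify.

>>> arm_command:
  commands:
    - {"tx": 0, "ty": 0, "tz": 0, "twist": 0}
    - {"tx": 0, "ty": 0, "tz": 0, "twist": 0}
    - {"tx": 0, "ty": 0, "tz": 0, "twist": 0}
    - {"tx": 0, "ty": 0, "tz": -0.04, "twist": 0}
    - {"tx": 0, "ty": 0, "tz": -0.12, "twist": 0}
    - {"tx": 0, "ty": 0, "tz": -0.25, "twist": 0}
    - {"tx": 0, "ty": 0, "tz": -0.4, "twist": 0}
    - {"tx": 0, "ty": 0, "tz": -0.55, "twist": 0}
  claw: 0.62

```text
t: 58.08
eef_pos: [0.5247, -0.2093, 0.1386]
ee_rot: [3.14, -0.0, -1.646]
force: [1.6, 0.1, -0.5]
width: 0.0546
gripper_force: 0.0
```

>>> arm_command:
  commands:
    - {"tx": -0.1, "ty": 0, "tz": -0.1, "twist": 0}
    - {"tx": -0.2, "ty": 0, "tz": -0.2, "twist": 0}
    - {"tx": -0.3, "ty": 0, "tz": -0.3, "twist": 0}
    - {"tx": -0.36, "ty": 0, "tz": -0.4, "twist": 0}
    - {"tx": -0.38, "ty": 0, "tz": -0.45, "twist": 0}
    - {"tx": -0.38, "ty": 0, "tz": -0.45, "twist": 0}
    - {"tx": -0.38, "ty": 0, "tz": -0.45, "twist": 0}
    - {"tx": -0.38, "ty": 0, "tz": -0.45, "twist": 0}

```text
t: 58.75
eef_pos: [0.5319, -0.1147, 0.2488]
ee_rot: [3.141, 0.0, -1.647]
force: [0.6, 0.3, -0.2]
width: 0.0546
gripper_force: 0.0
```

```bash
python3 - <<'E'
from h import *
grab_frame("scene");c=calibration("wrist");im=grab_frame("wrist");cv2.imwrite("pics/w20.png",im[:,:,::-1])
print("expect .5979,-.2141 / .5261,-.2086 yaw 85.6")
blocks(c,im,.042,V=60)
for q in("blank0","stem0"):
  for d in spot_point(q,"wrist")[:3]:print(q,np.round(d["uv"]),round(d["score"],2),ray("wrist",d["uv"],.024,c).round(4))
for n in("scene","top"):
  grab_frame(n)
  for q,z in(("lid_grip",.1385),("tip_grip",.12),("blank0",.024)):
    for d in spot_point(q,n)[:3]:print(n,q,round(d["score"],2),ray(n,d["uv"],z).round(4))
E
```

```text
expect .5979,-.2141 / .5261,-.2086 yaw 85.6
block xy 0.4563 -0.0187 yaw 16.2 sides 63.4 37.5 px [345. 249.]
block xy 0.524 -0.2093 yaw 85.6 sides 45.5 35.9 px [278.  91.]
block xy 0.594 -0.2146 yaw 85.6 sides 45.5 40.0 px [213.  92.]
blank0 [214.  88.] 0.9 [ 0.5958 -0.2194  0.024 ]
blank0 [278.  89.] 0.68 [ 0.5237 -0.213   0.024 ]
stem0 [221. 126.] 0.97 [ 0.5926 -0.1775  0.024 ]
stem0 [279. 126.] 0.84 [ 0.5263 -0.1727  0.024 ]
scene tip_grip 0.92 [0.6038 0.0372 0.12  ]
scene blank0 0.87 [ 0.5361 -0.2104  0.024 ]
scene blank0 0.71 [0.5524 0.1557 0.024 ]
scene blank0 0.58 [ 0.6014 -0.225   0.024 ]
top lid_grip 0.23 [0.5978 0.3921 0.1385]
top tip_grip 0.18 [ 0.5259 -0.1953  0.12  ]
top blank0 0.54 [ 0.3752 -0.4931  0.024 ]
top blank0 0.5 [0.4498 0.0266 0.024 ]
top blank0 0.49 [ 0.522  -0.2218  0.024 ]
```

Both blanks are seated at 85.6°, matching the carrier, with stems in the slots. All three box lanes looked empty after tipping, and the box is level with its lid shut. Handing in.

```bash
python3 -c "
from station import *
print(job_done())"
```

```text
the job is handed in; nothing more can be done
None
```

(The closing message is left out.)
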